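Load bonded lenses into the UV curing unit

TASK

Load every lens carrier that stands on the bench onto the sliding tray of the UV curing unit and start the cure. Draw the tray right out first (its catch may or may not be holding it and nothing shows which: try the tray, and if it is held turn the round knob and try again), carry each carrier over with the plate lifter slid underneath it - the glue is wet, so never touch a carrier with the gripper - and set it flat on the tray floor behind the yellow line. Then stand the lifter back along the middle of its green mat, push the tray fully home and, last of all, press the green start button; leave the mirror mount, the filter mount and the adhesive bottle alone.

Things in the scene. Friction and masses are not known exactly. Their poses are not given: they have to be found in the camera images.
- tray (a joint): how far the tray is drawn out, m: 0 fully home (as at the start), 0.17 right out. It slides towards the unit's front with about 2 N of friction; while the catch holds, it moves no more than some 12 mm
- tray_floor (a point): steel tray floor: point on its upper face, mid-width, 45 mm above the bench. x points to the unit's back (the tray is drawn out along -x), y to its left, z up. The floor reaches 88 mm forward, 73 mm back and 151 mm to either side, with walls 18 mm high at the sides and back; the front is open. Three carriers fit side by side 100 mm apart
- yellow_line (a point): middle of the yellow line across the tray floor, 65 mm in front of tray_floor: a carrier behind it has its centre at least 45 mm behind the line (at most 20 mm in front of tray_floor)
- hood_front (a point): fixed ivory lamp hood over the home of the tray: lower edge of its front face, mid-width. Open below to 47 mm above the tray floor; its top is 135 mm above the bench, and it is 348 mm wide. It stands 55 mm in front of tray_floor when the tray is home, 115 mm behind it when the tray is right out
- tray_pull (a point): tray's pull: middle of a stubby black bar that sticks out forward from the middle of the tray's blue front panel: 16 mm wide (y), 18 mm high, 30 mm above the bench, its free length 64 mm from the panel to a wider end cap (32 mm wide), the point half-way; it moves with the tray, same axes as tray_floor
- knob_grip (a point): catch knob on the dark console left of the tray (console top 72 mm above the bench): plain, black, round, upright axis, 46 mm across, from 75 to 107 mm above the bench. The point is on the axis, about half-way up; its axes are the unit's and do not turn with the knob
- catch (a point): the catch itself, hidden in the console under the knob. The knob turns without stops against about 0.12 N m, stays where left and starts at any angle. Every quarter turn changes it between free and holding; the tray runs free within some 35 to 40 degrees either side of a free position, else it is held. If held, turn the knob an eighth of a turn either way and try again
- start (a joint): travel of the start button, m: 0 up, 0.006 fully down; a spring returns it, about 5 N to press it down
- start_top (a point): centre of the top of the green start button, 30 mm across, in a black collar on the console, 80 mm behind the knob; about 94 mm above the bench; pressed straight down
- lifter_grip (a point): trowel-shaped plate lifter, 0.22 kg: centre of its wooden handle, a level bar 100 mm long (x), 18 mm wide (y), 24 mm high, gripped across its width. x points to the blade's tip, z up. The steel blade (44 mm wide, 3 mm thick) lies below, parallel: underside 88 mm below the point, rear end 45 mm behind it. It stands by itself, blade down
- lifter_tip (a point): middle of the lifter blade's front edge, on the underside: 73 mm ahead of and 88 mm below lifter_grip. At the rear a steel upright (34 mm wide) joins blade and handle, its front face 109 mm behind the tip: a carrier well on the blade has its centre 45 to 62 mm behind the tip
- mat_top (a point): centre of the upper face of the lifter's green mat, 190 x 80 x 3 mm, fixed to the bench; x along its length. The lifter stands along its middle at the start, tip to +x, and must at the end
- carrier1_mid (a point): pink lens carrier: brown plate 90 x 90 x 6 mm on four black rubber feet 13 mm square, 12 mm high, centred 37 mm either way from the middle (61 mm free between them on every side); red ring 64 mm across with the lens on top. 28 mm high in all, 0.10 to 0.18 kg. The point is its centre, 14 mm above its soles; x, y along the edges. None when absent
- carrier2_mid (a point): green lens carrier, otherwise as carrier 1; None when absent
- carrier3_mid (a point): violet lens carrier, otherwise as carrier 1; None when absent
- mirror_mid (a point): mirror mount, a bystander: brown square plate with a mirror on a post with a black round foot of 60 mm; 117 mm high; the point is half-way up
- filter_mid (a point): filter mount, a bystander: red ring with green glass on a post with a black round foot of 56 mm; 112 mm high; the point is half-way up
- adhesive_mid (a point): adhesive bottle, a bystander: amber, 44 mm across, 90 mm high; the point is half-way up

How it is judged:
By the outcome, as a careful person would: the job done as asked, in the order asked, and still so for the second after the job is handed in, with the robot touching nothing.
Of carrier1, carrier2, carrier3 only 2 to 3 are there at a start; the rules pass over those that are not, and their reading is None.
At some moment in a run one of carrier1, carrier2, carrier3 may be knocked a few centimetres aside while the robot is not near it.
It also fails if it takes over 210 s, if anything falls off the work surface, if the arm or the gripper's body presses on something with over 40 N, if the wrist force passes 120 N, or if a joint passes its speed limit or range.

ROBOT

A 6-joint arm with a two-finger parallel gripper is mounted at the origin on the work surface. World frame = base frame: x ahead of the robot, y to its left, z up, the work surface at z = 0. Lengths are in m, angles in rad, forces in N, time in s.
With the tool pointing down it reaches from about 0.225 to 0.875 m from the base axis. Payload 3.4 kg.
Tool frame: the origin (TCP) lies at the very end of the fingers, on their centre line; the grasp point (between the pads) lies 19 mm behind it; z points along the fingers, y is the line along which they close (so a half turn about z gives the same grasp; the last joint's range is limited). The gripper opens to 85 mm and grips with 20 to 120 N. Pads are 22 mm wide; open, the fingers measure 114 mm over their backs; the gripper's body (76 mm by 85 mm) begins 54 mm behind the grasp point. The pads swing forward as they close: fully open they stand 13 mm farther back than shut.
Start: joints at [1.037, 0.276, 1.505, -0, 1.361, -0.121], TCP at [0.231, 0.527, 0.231] pointing down, gripper open.
Joint ranges: [-2.89, 2.89], [-0.75, 2.08], [0.22, 2.7], [-1.18, 4.32], [0.11, 2.71], [-2.7, 2.7]. Speed limits (rad/s): [2.57, 2.57, 3.14, 3.14, 3.14, 3.14].

INTERFACE

Orientations are given as a unit quaternion [w, x, y, z].
In Python, from rig import get_state, optics, sign_off gives the robot as it stands.
- The arm moves only by the tool send_rows, never from a script. Its argument "increments" is a list of rows, each an object with "gripper": the gripper's target within -1 to 1 (shut at 1, half-way at 0, fully open at -1); "linear": the shift along the world's x, y, z in m, a list of three; "delta_rot": the turn, a rotation vector about the world's x, y, z in rad, a list of three. In form: [{"gripper": gripper, "linear": [dx, dy, dz], "delta_rot": [rx, ry, rz]}, ...]. A call has 1 to 8 rows; each row is the pose to reach, as a shift and turn from the pose commanded when the call began; what a row does not reach only later rows make up. A row lasts 1/10 s, in which the tool goes at most 50 mm and 8.59 degrees, less where a joint would pass 70% of its speed; a pose out of reach is approached as far as the arm can. A call with a gripper value outside its range is refused whole. The fingers move at their own pace and stop on an object; "newtons" is the grip in N (left out, the last holds). Time passes only in rows, so rows that repeat a pose let the fingers close. It gives the time, the measured TCP pose, the force, the opening and the grip force at its end, in the units of the state.
- get_state(): the state, without advancing time (a new reading comes with each control period).
- optics.get_image(name): name is "side" or "top"; returns a dict with "pixels" (400x640x3 uint8, blue, green, red), "K" (3x3 intrinsics, pixels), "k1" (the pictures are not rectified: a ray, as slopes to the right and down, at radius r is drawn at 1 + k1 r^2 times it, then the intrinsics apply), "rvec" (rotation vector, rad) and "tvec" (3), from world to camera coordinates, as OpenCV has them. Camera axes: x right, y down, z forward; pixel columns grow to the right and rows downward; lengths in m; the calibration is good to about 2 mm. A picture is of the moment at which its call begins. There is no depth.
- sign_off(): hands the job in; it is judged then, once.
The state is a dict: "clock": time; "qpos": joint angles; "qd": joint speeds; "effort": joint torques, N m; "position": TCP position; "ee_rot": TCP orientation; "contact_force": force on the tool from outside, world axes, zero at the start; "moment": the same for the moment, N m; "width": finger opening in m; "gripper_force": force on a finger pad.
Only numpy, scipy, OpenCV 4.12 (cv2) and the standard library are available. Lean on these libraries where they do the work, as an engineer would, in place of code of your own. Each camera call takes 0.05 s, during which the arm holds its last target. There are 200 camera calls.

## Working session

There is one attempt and no reset: what is moved stays moved. The work goes in short steps, Python scripts to look and compute and a tool call to move; the robot and the scene stay as the last step left them, time stands still between calls to the robot, and variables do not carry over. Pictures are saved under pics/ and viewed, at most 14 in all, crops included, and the job is handed in when it is done.

Besides the shell and the picture viewer there is one more tool, called after "Call:" as a command line: name --argument value ..., lists and objects as JSON in quotes. send_rows: Moves the arm, as the interface text tells. Its arguments: {"type":"object","properties":{"increments":{"type":"array"},"newtons":{"type":"number"}},"required":["increments"]}

```bash
mkdir -p pics; ls; cat > h.py <<'E'
import numpy as np, cv2
from rig import get_state, optics, sign_off
def shot(n,save=None):
    im=optics.get_image(n); 
    if save: cv2.imwrite('pics/'+save,im['pixels'])
    return im
def ray(im,u,v):
    K=np.array(im['K']);k1=im['k1']
    d=np.array([(u-K[0,2])/K[0,0],(v-K[1,2])/K[1,1]]); s=d.copy()
    for _ in range(30): s=d/(1+k1*(s@s))
    R=cv2.Rodrigues(np.array(im['rvec'],float))[0]; t=np.array(im['tvec'],float).ravel()
    return -R.T@t, R.T@np.array([s[0],s[1],1])
def onz(im,u,v,z):
    c,d=ray(im,u,v); return c+d*(z-c[2])/d[2]
def proj(im,p):
    K=np.array(im['K']);R=cv2.Rodrigues(np.array(im['rvec'],float))[0]
    q=R@np.array(p,float)+np.array(im['tvec'],float).ravel(); s=q[:2]/q[2]; s=s*(1+im['k1']*(s@s))
    return K[0,0]*s[0]+K[0,2],K[1,1]*s[1]+K[1,2]
E
python3 - <<'E'
from h import *
for n in('top','side'):
    im=shot(n,n+'0.png'); print(n,im['K'],im['k1'],ray(im,320,200))
print(get_state())
E
```

```text
pics
top [[467.58985961   0.         316.79304376]
 [  0.         467.58985961 197.97208622]
 [  0.           0.           1.        ]] -0.023933318189422577 (array([0.48635321, 0.05574594, 1.2044536 ]), array([ 0.12236014, -0.00477349, -0.99250746]))
side [[493.15323875   0.         320.0805296 ]
 [  0.         493.15323875 202.2892408 ]
 [  0.           0.           1.        ]] -0.09037154935728782 (array([1.2264432 , 0.96185983, 0.8932582 ]), array([-0.45654488, -0.65516961, -0.60194779]))
{'clock': 0.1, 'qpos': array([ 1.03699097e+00,  2.76529684e-01,  1.50599466e+00, -2.28849706e-05,
        1.36072533e+00, -1.21014423e-01]), 'qd': array([ 0.00091494, -0.00395312, -0.00345588,  0.00031931, -0.0003246 ,
        0.00049887]), 'effort': array([ 2.06613848e-03, -4.17701912e+01, -2.46406138e+01,  1.87706091e-04,
        5.78812149e-03, -1.34996100e-05]), 'position': array([0.23044808, 0.52628242, 0.23053214]), 'ee_rot': array([-2.55847331e-04,  2.04930794e-01,  9.78776115e-01, -7.88096743e-04]), 'contact_force': array([ 0.10815647,  0.38732767, -0.21156298]), 'moment': array([-0.00641741, -0.02549949,  0.02263977]), 'gripper_force': 0.0, 'width': 0.08520658928162894}
```

View pics/top0.png

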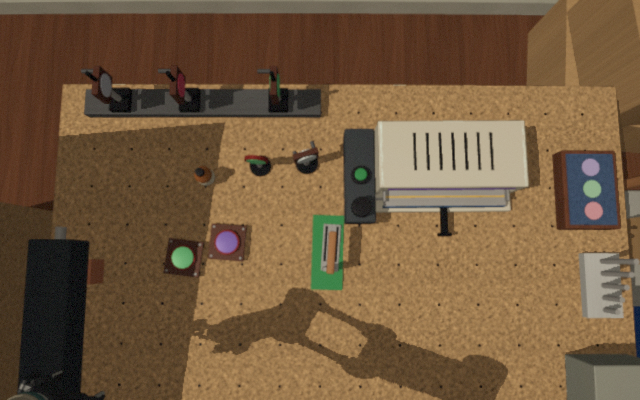

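View pics/side0.png

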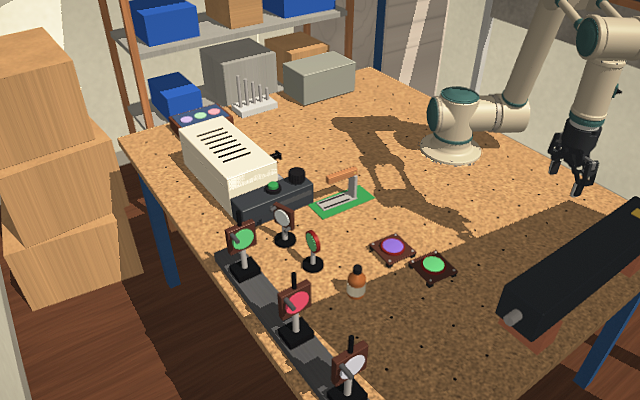

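The top view shows the hood at about (450,155), tray pull (444,222), knob (361,206) and button (361,174). The mat and lifter are at (328,252) with the tip up (+x), the green carrier at (183,257) and the violet at (227,242). Pink is absent; the discs at the right belong to a rack. The bystanders are at (204,175), (259,165) and (306,160).

```bash
python3 - <<'E'
from h import *
im=shot('top'); p=im['pixels']; hsv=cv2.cvtColor(p,cv2.COLOR_BGR2HSV)
def blobs(lo,hi,z,box,name,amin=25):
    m=cv2.inRange(hsv,np.array(lo),np.array(hi)); k=np.zeros_like(m); x0,y0,x1,y1=box; k[y0:y1,x0:x1]=m[y0:y1,x0:x1]
    for c in cv2.findContours(k,cv2.RETR_EXTERNAL,cv2.CHAIN_APPROX_NONE)[0]:
        if cv2.contourArea(c)<amin: continue
        w=np.array([onz(im,*q[0],z)[:2] for q in c],np.float32)
        r=cv2.minAreaRect(w); print(name,'px',cv2.boundingRect(c),'ctr',np.round(r[0],4),'size',np.round(r[1],4),'ang',round(r[2],2))
blobs((50,80,80),(75,255,255),.028,(160,235,205,280),'green')
blobs((125,60,80),(150,255,255),.028,(205,222,250,262),'violet')
blobs((60,100,40),(80,255,255),.003,(305,205,350,300),'mat')
blobs((5,80,80),(18,255,255),.112,(318,220,342,285),'handle')
blobs((50,80,50),(75,255,255),.094,(345,150,380,190),'button')
blobs((0,0,0),(180,255,35),.107,(347,190,380,220),'knob')
blobs((0,0,0),(180,255,40),.039,(430,205,460,245),'pull')
blobs((15,0,180),(40,70,255),.135,(370,110,535,195),'hood',500)
for b,n in(((150,215,260,295),'c'),((300,110,540,300),'u')):
    x0,y0,x1,y1=b; c=p[y0:y1,x0:x1]; f=min(800/c.shape[1],600/c.shape[0]); cv2.imwrite(f'pics/{n}0.png',cv2.resize(c,None,fx=f,fy=f,interpolation=cv2.INTER_CUBIC)); print(n,f)
E
```

```text
green px (171, 247, 22, 22) ctr [0.485  0.3961] size [0.0522 0.0531] ang 0.37
violet px (216, 232, 21, 21) ctr [0.5243 0.2857] size [0.0502 0.0503] ang 1.45
mat px (312, 216, 33, 73) ctr [0.5016 0.0307] size [0.0777 0.1865] ang 87.32
handle px (326, 231, 11, 43) ctr [0.4999 0.0245] size [0.019  0.0971] ang 86.38
button px (354, 168, 14, 13) ctr [ 0.6868 -0.047 ] size [0.0294 0.0314] ang 0.24
knob px (352, 197, 22, 20) ctr [ 0.6067 -0.0498] size [0.0451 0.0496] ang 0.23
pull px (439, 208, 12, 28) ctr [ 0.5773 -0.2604] size [0.0676 0.0276] ang 0.18
hood px (378, 121, 150, 66) ctr [ 0.7299 -0.258 ] size [0.155  0.3449] ang 0.62
c 7.2727272727272725
u 3.1578947368421053
```

View pics/c0.png

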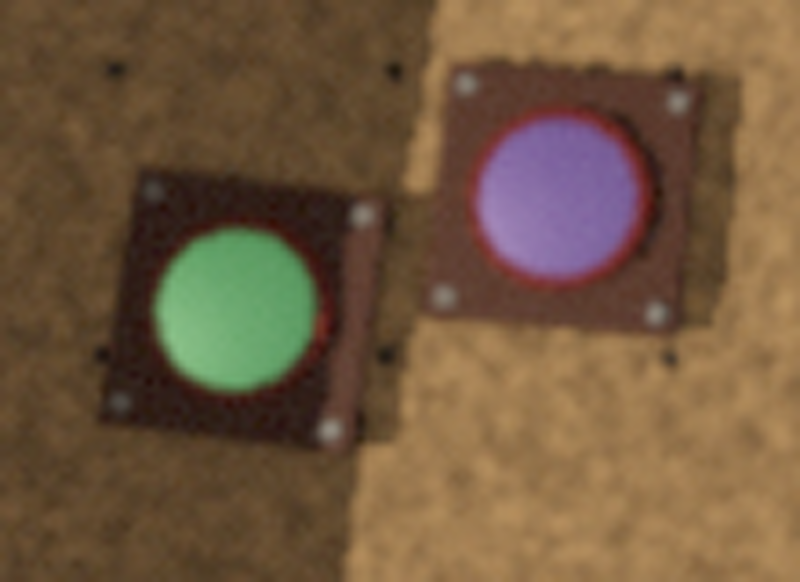

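View pics/u0.png

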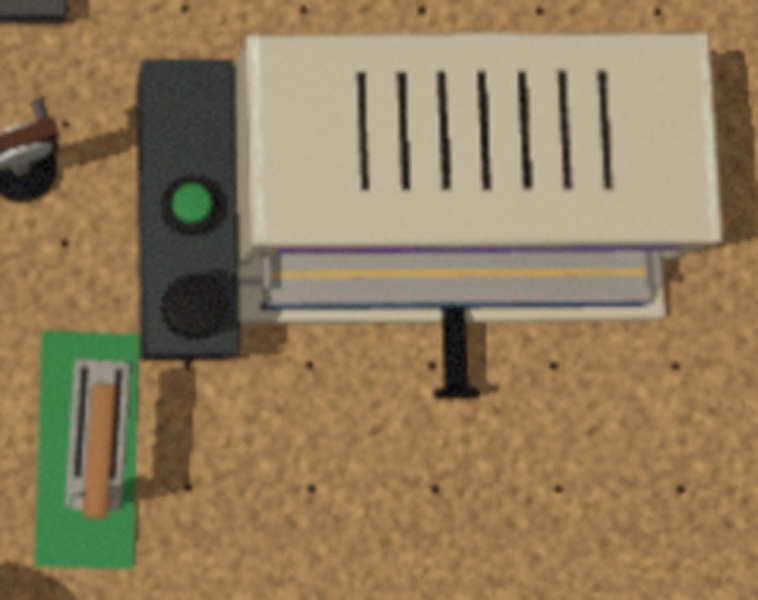

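Only the green and violet carriers are on the bench, and the unit is nearly world-aligned. I'll move above the tray pull first.

Call:
send_rows --increments '[{"gripper":-1,"linear":[0.02,-0.045,0],"delta_rot":[0,0,0.06]},{"gripper":-1,"linear":[0.04,-0.09,0],"delta_rot":[0,0,0.12]},{"gripper":-1,"linear":[0.06,-0.135,0],"delta_rot":[0,0,0.18]},{"gripper":-1,"linear":[0.08,-0.18,0],"delta_rot":[0,0,0.24]},{"gripper":-1,"linear":[0.1,-0.225,0],"delta_rot":[0,0,0.3]},{"gripper":-1,"linear":[0.12,-0.27,0],"delta_rot":[0,0,0.36]},{"gripper":-1,"linear":[0.14,-0.315,0],"delta_rot":[0,0,0.42]},{"gripper":-1,"linear":[0.16,-0.36,0],"delta_rot":[0,0,0.42]}]'

```text
clock: 0.95
position: [0.3909, 0.1649, 0.2314]
ee_rot: [0.0, -0.004, 1.0, 0.0]
contact_force: [1.4, 1.0, 0.5]
width: 0.0857
gripper_force: 0.0
```

Call:
send_rows --increments '[{"gripper":-0.5,"linear":[0.02,-0.048,0],"delta_rot":[0,0,0]},{"gripper":-0.5,"linear":[0.04,-0.096,0],"delta_rot":[0,0,0]},{"gripper":-0.5,"linear":[0.06,-0.143,0],"delta_rot":[0,0,0]},{"gripper":-0.5,"linear":[0.08,-0.19,0],"delta_rot":[0,0,0]},{"gripper":-0.5,"linear":[0.1,-0.237,0],"delta_rot":[0,0,0]},{"gripper":-0.5,"linear":[0.12,-0.284,0],"delta_rot":[0,0,0]},{"gripper":-0.5,"linear":[0.14,-0.33,0],"delta_rot":[0,0,0]},{"gripper":-0.5,"linear":[0.16,-0.375,0],"delta_rot":[0,0,0]}]'

```text
clock: 1.75
position: [0.5478, -0.2032, 0.231]
ee_rot: [-0.0, -0.003, 1.0, 0.0]
contact_force: [0.5, 0.9, -0.0]
width: 0.0644
gripper_force: 0.0
```

```bash
python3 - <<'E'
from h import *
s=get_state(); print(s['clock'],s['position'],s['ee_rot'],s['qpos'],s['width'])
im=shot('top','t1.png')
# crop bolts -> world (first-picture pixel coords)
def cr(pts,x0,y0,f,z): return np.array([onz(im,x0+u/f-.5+.5/f,y0+v/f-.5+.5/f,z)[:2] for u,v in pts])
for n,b in(('violet',[(466,84),(678,102),(443,297),(656,313)]),('green',[(152,190),(362,215),(119,402),(330,430)])):
    w=cr(b,150,215,7.2727,.018); a=w[0]+w[1]-w[2]-w[3]; l=w[0]+w[2]-w[1]-w[3]
    print(n,w.mean(0),np.degrees(np.arctan2(a[1],a[0])),np.degrees(np.arctan2(-l[0],l[1])))
w=cr([(247,246),(720,241)],300,110,3.158,.135);d=w[0]-w[1];print('hood front',w,np.degrees(np.arctan2(-d[0],d[1])))
w=cr([(265,276),(648,272)],300,110,3.158,.045);d=w[0]-w[1];print('yellow',w,np.degrees(np.arctan2(-d[0],d[1])))
w=cr([(437,394),(477,394),(447,312),(466,312)],300,110,3.158,.039);print('pull',w)
w=cr([(140,355),(237,355),(142,62),(235,62)],300,110,3.158,.072);print('console',w)
w=cr([(42,332),(139,335),(36,565),(133,567)],300,110,3.158,.003);print('mat',w,w.mean(0))
E
```

```text
1.75 [ 0.54782016 -0.20321262  0.23102981] [-1.57466173e-04 -3.31341266e-03  9.99994456e-01  2.89239494e-04] [-4.74501381e-01  2.90338557e-01  1.48485287e+00  3.76671131e-04
  1.36694691e+00 -2.05200090e+00] 0.06443315402829124
violet [0.52485043 0.28591309] -4.506348426809489 -4.250935918956586
green [0.48612185 0.396217  ] -6.559641539285881 -6.718121372614639
hood front [[ 0.64774329 -0.08314661]
 [ 0.65298251 -0.43171428]] 0.8611311504797995
yellow [[ 0.63736284 -0.10880342]
 [ 0.64181934 -0.41369387]] 0.837417909347259
pull [[ 0.54482872 -0.2442256 ]
 [ 0.54492946 -0.27588432]
 [ 0.60989735 -0.25401138]
 [ 0.60995522 -0.26915373]]
console [[ 0.57226056 -0.00807834]
 [ 0.57255408 -0.08261092]
 [ 0.80357388 -0.01039916]
 [ 0.80390402 -0.08373743]]
mat [[ 0.59597791  0.06799456]
 [ 0.59384462 -0.01119919]
 [ 0.40859747  0.07181308]
 [ 0.4073446  -0.00589352]] [0.50144115 0.03067873]
```

Call:
send_rows --increments '[{"gripper":-0.5,"linear":[0.024,-0.03,0],"delta_rot":[0,0,0]},{"gripper":-0.5,"linear":[0.024,-0.053,-0.03],"delta_rot":[0,0,0]},{"gripper":-0.5,"linear":[0.024,-0.053,-0.07],"delta_rot":[0,0,0]},{"gripper":-0.5,"linear":[0.024,-0.053,-0.11],"delta_rot":[0,0,0]},{"gripper":-0.5,"linear":[0.024,-0.053,-0.15],"delta_rot":[0,0,0]},{"gripper":-0.5,"linear":[0.024,-0.053,-0.185],"delta_rot":[0,0,0]},{"gripper":-0.5,"linear":[0.024,-0.053,-0.218],"delta_rot":[0,0,0]},{"gripper":-0.5,"linear":[0.024,-0.053,-0.218],"delta_rot":[0,0,0]}]'

```text
clock: 2.6
position: [0.5677, -0.2518, 0.0085]
ee_rot: [-0.005, -0.004, 1.0, 0.003]
contact_force: [-0.7, 1.1, -0.8]
width: 0.0642
gripper_force: 0.0
```

Call:
send_rows --increments '[{"gripper":0.1,"linear":[0,0,0],"delta_rot":[0,0,0]},{"gripper":0.3,"linear":[0,0,0],"delta_rot":[0,0,0]},{"gripper":0.4,"linear":[0,0,0],"delta_rot":[0,0,0]},{"gripper":0.5,"linear":[0,0,0],"delta_rot":[0,0,0]},{"gripper":1,"linear":[0,0,0],"delta_rot":[0,0,0]},{"gripper":1,"linear":[0,0,0],"delta_rot":[0,0,0]},{"gripper":1,"linear":[0,0,0],"delta_rot":[0,0,0]}]' --newtons 30

```text
clock: 3.3
position: [0.5732, -0.261, 0.0163]
ee_rot: [0.003, -0.005, 1.0, -0.006]
contact_force: [-2.7, -14.9, 1.0]
width: 0.0155
gripper_force: 35.1
```

Call:
send_rows --increments '[{"gripper":1,"linear":[-0.004,0,0],"delta_rot":[0,0,0]},{"gripper":1,"linear":[-0.008,0,0],"delta_rot":[0,0,0]},{"gripper":1,"linear":[-0.012,0,0],"delta_rot":[0,0,0]},{"gripper":1,"linear":[-0.016,0,0],"delta_rot":[0,0,0]},{"gripper":1,"linear":[-0.02,0,0],"delta_rot":[0,0,0]},{"gripper":1,"linear":[-0.02,0,0],"delta_rot":[0,0,0]}]'

```text
clock: 3.9
position: [0.5566, -0.2612, 0.0164]
ee_rot: [0.006, -0.004, 1.0, -0.007]
contact_force: [2.1, -14.9, -3.2]
width: 0.0154
gripper_force: 34.6
```

Call:
send_rows --increments '[{"gripper":1,"linear":[-0.01,0,0],"delta_rot":[0,0,0]},{"gripper":1,"linear":[-0.02,0,0],"delta_rot":[0,0,0]},{"gripper":1,"linear":[-0.03,0,0],"delta_rot":[0,0,0]},{"gripper":1,"linear":[-0.03,0,0],"delta_rot":[0,0,0]}]'

```text
clock: 4.3
position: [0.5252, -0.2615, 0.0164]
ee_rot: [0.005, -0.004, 1.0, -0.007]
contact_force: [0.4, -15.2, -1.7]
width: 0.0153
gripper_force: 34.7
```

Call:
send_rows --increments '[{"gripper":1,"linear":[-0.02,-0.001,0],"delta_rot":[0,0,0]},{"gripper":1,"linear":[-0.04,-0.001,0],"delta_rot":[0,0,0]},{"gripper":1,"linear":[-0.06,-0.002,0],"delta_rot":[0,0,0]},{"gripper":1,"linear":[-0.08,-0.002,0],"delta_rot":[0,0,0]},{"gripper":1,"linear":[-0.1,-0.002,0],"delta_rot":[0,0,0]},{"gripper":1,"linear":[-0.115,-0.002,0],"delta_rot":[0,0,0]},{"gripper":1,"linear":[-0.122,-0.002,0],"delta_rot":[0,0,0]},{"gripper":1,"linear":[-0.126,-0.002,0],"delta_rot":[0,0,0]}]'

```text
clock: 5.1
position: [0.403, -0.2631, 0.0165]
ee_rot: [0.009, -0.003, 1.0, -0.007]
contact_force: [18.4, -4.2, -10.7]
width: 0.0151
gripper_force: 33.8
```

Call:
send_rows --increments '[{"gripper":1,"linear":[-0.003,0,0],"delta_rot":[0,0,0]},{"gripper":1,"linear":[-0.003,0,0],"delta_rot":[0,0,0]}]'

```text
clock: 5.3
position: [0.403, -0.2631, 0.0164]
ee_rot: [0.011, -0.002, 1.0, -0.007]
contact_force: [18.6, -5.6, -10.8]
width: 0.0151
gripper_force: 33.9
```

```bash
python3 - <<'E'
from h import *
im=shot('top','t2.png'); c=im['pixels'][150:300,300:540]; cv2.imwrite('pics/u2.png',cv2.resize(c,None,fx=3,fy=3,interpolation=cv2.INTER_CUBIC))
E
```

```text
(no output)
```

View pics/u2.png

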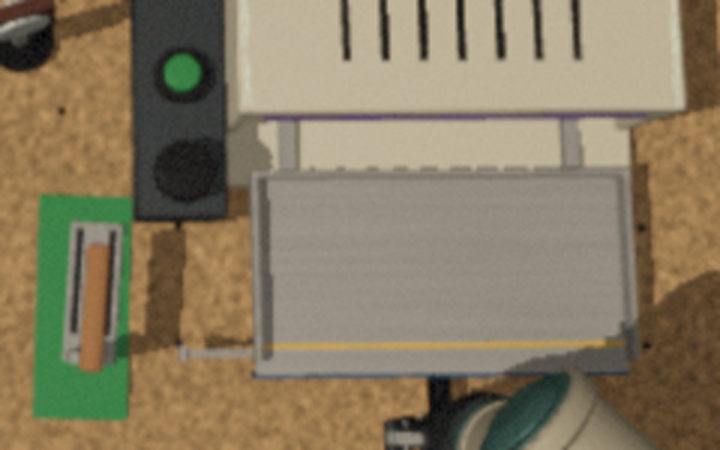

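The tray is right out: the floor is at crop (258–630, 172–375), the yellow line at row 344, and the pull hit its stop. Next I release the pull and go to the lifter.

Call:
send_rows --increments '[{"gripper":1,"linear":[0.004,0,0],"delta_rot":[0,0,0]},{"gripper":-0.4,"linear":[0.004,0,0],"delta_rot":[0,0,0]},{"gripper":-0.4,"linear":[0.004,0,0],"delta_rot":[0,0,0]},{"gripper":-0.4,"linear":[0.004,0,0],"delta_rot":[0,0,0]},{"gripper":-0.4,"linear":[0.004,0,0.02],"delta_rot":[0,0,0]},{"gripper":-0.4,"linear":[0.004,0,0.065],"delta_rot":[0,0,0]},{"gripper":-0.4,"linear":[0.004,0,0.11],"delta_rot":[0,0,0]},{"gripper":-0.4,"linear":[0.004,0,0.145],"delta_rot":[0,0,0]}]'

```text
clock: 6.15
position: [0.3965, -0.2559, 0.1608]
ee_rot: [0.001, -0.004, 1.0, -0.0]
contact_force: [-0.2, 0.5, -0.3]
width: 0.0601
gripper_force: 0.0
```

Call:
send_rows --increments '[{"gripper":-0.4,"linear":[0.014,0.045,0],"delta_rot":[0,0,0]},{"gripper":-0.4,"linear":[0.028,0.09,0],"delta_rot":[0,0,-0.03]},{"gripper":-0.4,"linear":[0.042,0.135,0],"delta_rot":[0,0,-0.068]},{"gripper":-0.4,"linear":[0.056,0.18,0],"delta_rot":[0,0,-0.068]},{"gripper":-0.4,"linear":[0.07,0.225,0],"delta_rot":[0,0,-0.068]},{"gripper":-0.4,"linear":[0.084,0.265,0],"delta_rot":[0,0,-0.068]},{"gripper":-0.4,"linear":[0.094,0.287,0],"delta_rot":[0,0,-0.068]},{"gripper":-0.4,"linear":[0.094,0.287,0],"delta_rot":[0,0,-0.068]}]'

```text
clock: 6.95
position: [0.4909, 0.0336, 0.1583]
ee_rot: [0.0, 0.028, 1.0, 0.001]
contact_force: [-0.1, -1.6, -0.2]
width: 0.0596
gripper_force: 0.0
```

```bash
python3 - <<'E'
from h import *
s=get_state(); print(s['clock'],s['position'],s['ee_rot'],s['width'])
im=shot('top','t3.png')
def cr(pts,x0,y0,f,z): return np.array([onz(im,x0+u/f-.5+.5/f,y0+v/f-.5+.5/f,z)[:2] for u,v in pts])
w=cr([(272,346),(625,342)],300,150,3,.045);d=w[0]-w[1];print('yellow',w,w.mean(0),np.degrees(np.arctan2(-d[0],d[1])))
w=cr([(254,375),(628,374)],300,150,3,.045);d=w[0]-w[1];print('front',w,w.mean(0),np.degrees(np.arctan2(-d[0],d[1])))
w=cr([(254,172),(628,170)],300,150,3,.063);d=w[0]-w[1];print('back wall top',w,w.mean(0),np.degrees(np.arctan2(-d[0],d[1])))
c=im['pixels'][200:300,280:440]; cv2.imwrite('pics/u3.png',cv2.resize(c,None,fx=5,fy=5,interpolation=cv2.INTER_CUBIC))
im=shot('side','s3.png');c=im['pixels'][130:250,260:420]; cv2.imwrite('pics/s3c.png',cv2.resize(c,None,fx=5,fy=5,interpolation=cv2.INTER_CUBIC))
E
```

```text
6.95 [0.49087629 0.033627   0.15828033] [1.00418715e-04 2.83543848e-02 9.99597702e-01 6.73403084e-04] 0.05961750234801898
yellow [[ 0.46909401 -0.12318438]
 [ 0.4730381  -0.41383337]] [ 0.47106606 -0.26850888] 0.7774524852645327
front [[ 0.44556656 -0.10812746]
 [ 0.44704028 -0.41514974]] [ 0.44630342 -0.2616386 ] 0.27501951263429325
back wall top [[ 0.61040033 -0.10778073]
 [ 0.61323741 -0.41547857]] [ 0.61181887 -0.26162965] 0.5282710567024184
```

View pics/s3c.png

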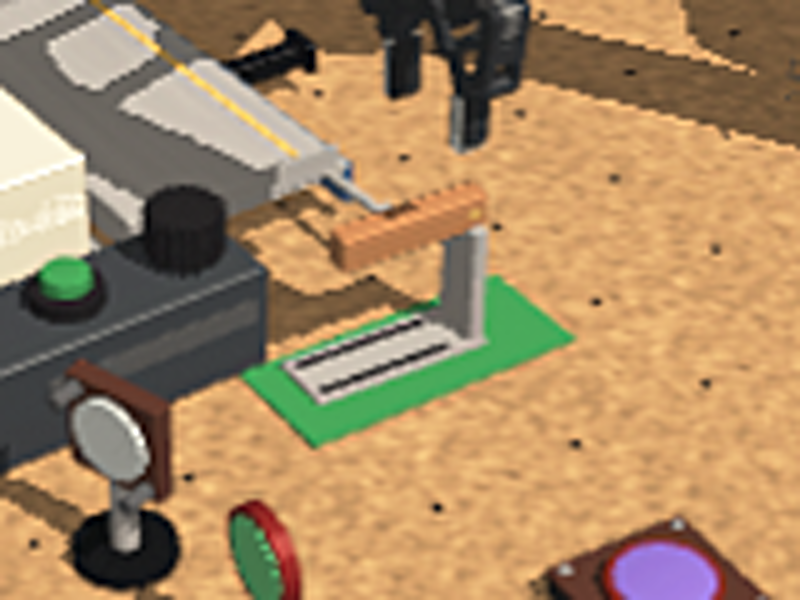

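Call:
send_rows --increments '[{"gripper":-0.4,"linear":[0.008,-0.009,0],"delta_rot":[0,0,0]},{"gripper":-0.4,"linear":[0.008,-0.009,-0.03],"delta_rot":[0,0,0]},{"gripper":-0.4,"linear":[0.008,-0.009,-0.06],"delta_rot":[0,0,0]},{"gripper":-0.4,"linear":[0.008,-0.009,-0.086],"delta_rot":[0,0,0]},{"gripper":-0.4,"linear":[0.008,-0.009,-0.086],"delta_rot":[0,0,0]},{"gripper":-0.4,"linear":[0.008,-0.009,-0.086],"delta_rot":[0,0,0]}]'

```text
clock: 7.65
position: [0.4988, 0.0204, 0.0725]
ee_rot: [-0.0, 0.031, 1.0, -0.0]
contact_force: [-0.4, 0.6, 0.2]
width: 0.0598
gripper_force: 0.0
```

```bash
python3 - <<'E'
from h import *
s=get_state(); print(s['clock'],s['position'],s['ee_rot'],s['width'])
E
```

```text
7.65 [0.49875944 0.02035189 0.07250177] [-2.41270773e-04  3.13083793e-02  9.99509739e-01 -9.82989236e-05] 0.059810422195373955
```

Call:
send_rows --increments '[{"gripper":-0.2,"linear":[0,0.004,0],"delta_rot":[0,0,0]},{"gripper":0,"linear":[0,0.004,0],"delta_rot":[0,0,0]},{"gripper":0.3,"linear":[0,0.004,0],"delta_rot":[0,0,0]},{"gripper":0.5,"linear":[0,0.004,0],"delta_rot":[0,0,0]},{"gripper":1,"linear":[0,0.004,0],"delta_rot":[0,0,0]},{"gripper":1,"linear":[0,0.004,0],"delta_rot":[0,0,0]},{"gripper":1,"linear":[0,0.004,0],"delta_rot":[0,0,0]},{"gripper":1,"linear":[0,0.004,0],"delta_rot":[0,0,0]}]' --newtons 70

```text
clock: 8.45
position: [0.4989, 0.0255, 0.073]
ee_rot: [0.0, 0.03, 1.0, -0.0]
contact_force: [-1.5, -0.7, 5.9]
width: 0.0172
gripper_force: 68.8
```

```bash
python3 - <<'E'
from h import *
s=get_state(); print(s['clock'],s['position'],s['ee_rot'],s['width'],s['contact_force'])
E
```

```text
8.45 [0.49892944 0.02548342 0.07297367] [ 4.97939624e-04  3.02098982e-02  9.99543419e-01 -2.61269920e-04] 0.017196138311818654 [-1.51970996 -0.68719673  5.89868686]
```

Call:
send_rows --increments '[{"gripper":1,"linear":[0,0,0.025],"delta_rot":[0,0,0]},{"gripper":1,"linear":[-0.01,0.02,0.06],"delta_rot":[0,0,0]},{"gripper":1,"linear":[-0.03,0.06,0.07],"delta_rot":[0,0,0]},{"gripper":1,"linear":[-0.05,0.1,0.07],"delta_rot":[0,0,-0.01]},{"gripper":1,"linear":[-0.07,0.14,0.07],"delta_rot":[0,0,-0.016]},{"gripper":1,"linear":[-0.09,0.18,0.07],"delta_rot":[0,0,-0.016]},{"gripper":1,"linear":[-0.11,0.22,0.07],"delta_rot":[0,0,-0.016]},{"gripper":1,"linear":[-0.12,0.25,0.07],"delta_rot":[0,0,-0.016]}]'

```text
clock: 9.25
position: [0.3757, 0.2775, 0.1417]
ee_rot: [-0.001, 0.038, 0.999, 0.0]
contact_force: [0.9, -1.5, -2.2]
width: 0.0174
gripper_force: 68.8
```

Call:
send_rows --increments '[{"gripper":1,"linear":[0,0.02,0],"delta_rot":[0,0,0]},{"gripper":1,"linear":[0,0.021,0],"delta_rot":[0,0,0]},{"gripper":1,"linear":[0,0.021,0],"delta_rot":[0,0,0]}]'

```text
clock: 9.55
position: [0.3779, 0.2966, 0.1417]
ee_rot: [-0.001, 0.038, 0.999, -0.001]
contact_force: [0.3, -0.1, -2.7]
width: 0.0168
gripper_force: 68.9
```

```bash
cat > m.py <<'E'
from h import *
# carriers: top face ring color centre + screws not needed; brown plate mask -> rect on z
def carriers(im,box):
    p=im['pixels'];hsv=cv2.cvtColor(p,cv2.COLOR_BGR2HSV)
    for n,lo,hi in(('pink',(160,60,120),(179,200,255)),('green',(50,80,80),(75,255,255)),('violet',(125,60,80),(150,255,255))):
        m=cv2.inRange(hsv,np.array(lo),np.array(hi)); k=np.zeros_like(m); x0,y0,x1,y1=box; k[y0:y1,x0:x1]=m[y0:y1,x0:x1]
        for c in cv2.findContours(k,cv2.RETR_EXTERNAL,cv2.CHAIN_APPROX_NONE)[0]:
            if cv2.contourArea(c)<150: continue
            u=cv2.minEnclosingCircle(c)[0]; print(n,np.round(u,1),np.round(onz(im,*u,.028)[:2],4))
E
python3 - <<'E'
from m import *
s=get_state(); print(s['clock'],s['position'],s['ee_rot'],s['width'],s['contact_force'])
im=shot('top','t4.png'); carriers(im,(130,190,345,330))
c=im['pixels'][205:325,150:310]; cv2.imwrite('pics/u4.png',cv2.resize(c,None,fx=5,fy=5,interpolation=cv2.INTER_CUBIC))
E
```

```text
9.55 [0.3779406  0.29658436 0.14169698] [-6.34020969e-04  3.76721572e-02  9.99289770e-01 -6.02526803e-04] 0.016836174384960604 [ 0.33741707 -0.06602409 -2.65998154]
green [181.9 257.1] [0.4859 0.3951]
green [327.5 252. ] [0.5005 0.0309]
violet [226.1 241.7] [0.5251 0.2853]
```

View pics/u4.png

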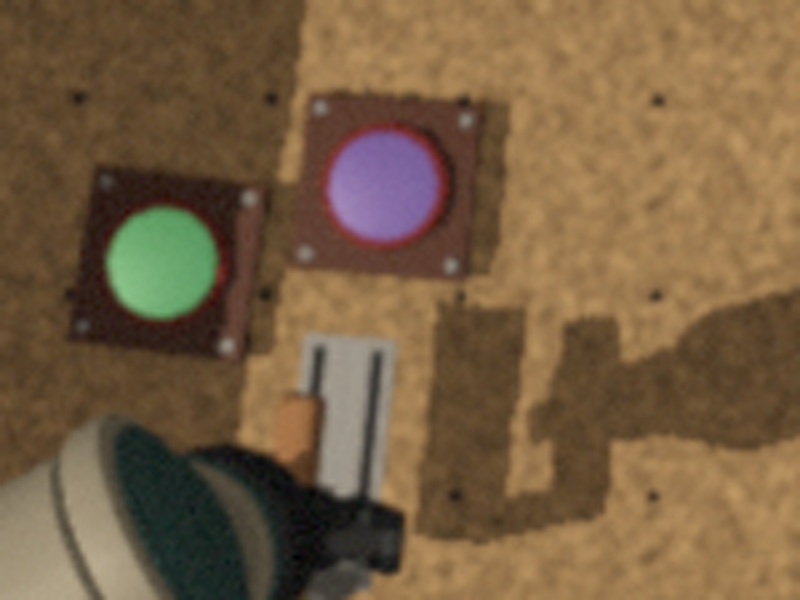

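The violet carrier is at crop (385,185) and unmoved. The lifter is held with its blade tip at (303–396, 337), just behind the carrier.

```bash
python3 - <<'E'
from m import *
im=shot('top')
f=5
for z in(.0745,):
    w=np.array([onz(im,150+u/f-.4,205+v/f-.4,z)[:2] for u,v in((303,334),(396,340),(386,480))]); print(w,w[:2].mean(0))
    d=w[0]-w[1]; print(np.degrees(np.arctan2(-d[0],d[1]))); d=w[1]-w[2]; print(np.degrees(np.arctan2(d[1],d[0])))
p=[onz(im,150+u/f-.4,205+v/f-.4,.018)[:2] for u,v in((320,107),(466,119),(305,253),(451,265))]
p=np.array(p);print(p.mean(0)); d=p[0]+p[1]-p[2]-p[3];print(np.degrees(np.arctan2(d[1],d[0])))
E
```

```text
[[0.45239167 0.31250578]
 [0.4498147  0.26781688]
 [0.38399353 0.27083855]] [0.45110319 0.29016133]
-3.3002928012809654
-2.6284462236321278
[0.52518272 0.28585242]
-4.313165043646314
```

Call:
send_rows --increments '[{"gripper":1,"linear":[0,0,-0.03],"delta_rot":[0,0,0]},{"gripper":1,"linear":[0,0,-0.055],"delta_rot":[0,0,0]},{"gripper":1,"linear":[0,0,-0.066],"delta_rot":[0,0,0]},{"gripper":1,"linear":[0,0,-0.068],"delta_rot":[0,0,0]},{"gripper":1,"linear":[0,0,-0.068],"delta_rot":[0,0,0]}]'

```text
clock: 10.15
position: [0.3791, 0.2965, 0.0746]
ee_rot: [0.0, 0.039, 0.999, 0.0]
contact_force: [-0.7, 0.6, -1.0]
width: 0.0171
gripper_force: 68.8
```

```bash
python3 - <<'E'
from m import *
s=get_state(); print(s['clock'],s['position'],s['ee_rot'],s['contact_force'],s['moment'])
E
```

```text
10.15 [0.37912194 0.29648984 0.07461599] [1.49642763e-04 3.88370208e-02 9.99245542e-01 1.02130674e-04] [-0.73306708  0.61390922 -0.96762381] [ 0.00808924 -0.02150983 -0.01972699]
```

Call:
send_rows --increments '[{"gripper":1,"linear":[0.015,-0.001,-0.001],"delta_rot":[0,0,0]},{"gripper":1,"linear":[0.035,-0.0025,-0.001],"delta_rot":[0,0,0]},{"gripper":1,"linear":[0.055,-0.004,-0.001],"delta_rot":[0,0,0]},{"gripper":1,"linear":[0.075,-0.0055,-0.001],"delta_rot":[0,0,0]},{"gripper":1,"linear":[0.095,-0.007,-0.001],"delta_rot":[0,0,0]},{"gripper":1,"linear":[0.113,-0.0085,-0.001],"delta_rot":[0,0,0]},{"gripper":1,"linear":[0.1265,-0.0095,-0.001],"delta_rot":[0,0,0]},{"gripper":1,"linear":[0.1265,-0.0095,-0.001],"delta_rot":[0,0,0]}]'

```text
clock: 10.95
position: [0.5086, 0.2874, 0.0741]
ee_rot: [0.002, 0.039, 0.999, 0.001]
contact_force: [0.1, 0.3, -2.5]
width: 0.0169
gripper_force: 69.0
```

```bash
python3 - <<'E'
from m import *
s=get_state(); print(s['clock'],s['position'],s['ee_rot'],s['contact_force'],s['moment'])
im=shot('top','t5.png'); carriers(im,(130,190,345,330))
im=shot('side','s5.png'); c=im['pixels'][200:300,300:460]; cv2.imwrite('pics/s5c.png',cv2.resize(c,None,fx=5,fy=5,interpolation=cv2.INTER_CUBIC))
E
```

```text
10.95 [0.50856061 0.2874052  0.07411966] [1.95603327e-03 3.89990664e-02 9.99237071e-01 7.22904354e-04] [ 0.11802848  0.34138067 -2.5116437 ] [ 0.02096742 -0.00150463  0.01573609]
green [327.4 263.8] [0.4711 0.0312]
```

View pics/s5c.png

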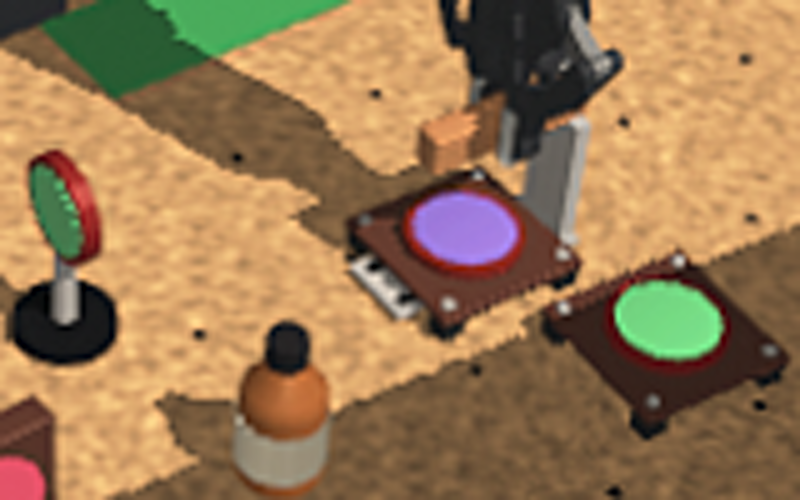

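The blade is centred under the violet carrier (tip showing at about (385,285)) and the feet are clear. I'll lift gently.

Call:
send_rows --increments '[{"gripper":1,"linear":[0,0,0.004],"delta_rot":[0,0,0]},{"gripper":1,"linear":[0,0,0.01],"delta_rot":[0,0,0]},{"gripper":1,"linear":[0,0,0.02],"delta_rot":[0,0,0]},{"gripper":1,"linear":[0,0,0.035],"delta_rot":[0,0,0]},{"gripper":1,"linear":[0,0,0.05],"delta_rot":[0,0,0]},{"gripper":1,"linear":[0,0,0.065],"delta_rot":[0,0,0]},{"gripper":1,"linear":[0,0,0.075],"delta_rot":[0,0,0]},{"gripper":1,"linear":[0,0,0.08],"delta_rot":[0,0,0]}]'

```text
clock: 11.85
position: [0.5053, 0.2876, 0.1549]
ee_rot: [0.001, 0.038, 0.999, 0.001]
contact_force: [-0.6, -0.4, -4.3]
width: 0.0168
gripper_force: 68.9
```

```bash
python3 - <<'E'
from m import *
s=get_state(); print(s['clock'],s['position'],s['ee_rot'],s['contact_force'],s['moment'])
im=shot('side','s6.png'); c=im['pixels'][150:290,240:460]; cv2.imwrite('pics/s6c.png',cv2.resize(c,None,fx=3,fy=3,interpolation=cv2.INTER_CUBIC))
E
```

```text
11.85 [0.50534665 0.28760832 0.15494503] [1.01125803e-03 3.82331969e-02 9.99268193e-01 5.28028354e-04] [-0.56926566 -0.38302967 -4.32692307] [ 0.03405287 -0.0270339   0.01449527]
```

View pics/s6c.png

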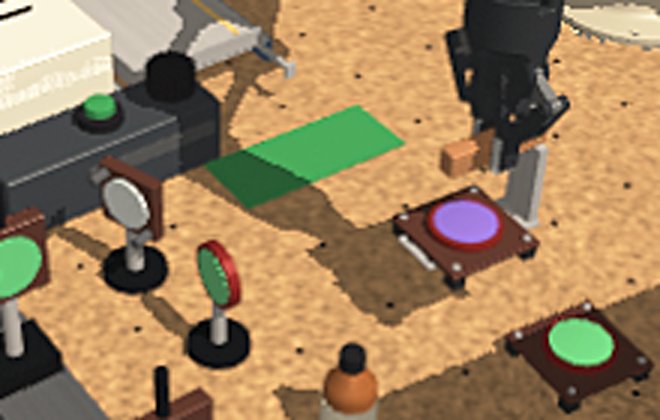

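Call:
send_rows --increments '[{"gripper":1,"linear":[-0.003,-0.008,0.004],"delta_rot":[0,0,0]},{"gripper":1,"linear":[-0.009,-0.022,0.01],"delta_rot":[0,0,0]},{"gripper":1,"linear":[-0.016,-0.044,0.017],"delta_rot":[0,0,0]},{"gripper":1,"linear":[-0.024,-0.074,0.024],"delta_rot":[0,0,0]},{"gripper":1,"linear":[-0.032,-0.104,0.03],"delta_rot":[0,0,0]},{"gripper":1,"linear":[-0.04,-0.134,0.035],"delta_rot":[0,0,0]},{"gripper":1,"linear":[-0.046,-0.164,0.037],"delta_rot":[0,0,0]},{"gripper":1,"linear":[-0.05,-0.194,0.037],"delta_rot":[0,0,0]}]'

```text
clock: 12.7
position: [0.4532, 0.0913, 0.1905]
ee_rot: [-0.0, 0.038, 0.999, -0.0]
contact_force: [0.5, 0.6, -4.7]
width: 0.0169
gripper_force: 68.8
```

Call:
send_rows --increments '[{"gripper":1,"linear":[0,-0.03,0],"delta_rot":[0,0,0.01]},{"gripper":1,"linear":[0,-0.06,0],"delta_rot":[0,0,0.02]},{"gripper":1,"linear":[0,-0.09,0],"delta_rot":[0,0,0.032]},{"gripper":1,"linear":[0,-0.12,0],"delta_rot":[0,0,0.044]},{"gripper":1,"linear":[0,-0.15,0],"delta_rot":[0,0,0.056]},{"gripper":1,"linear":[0,-0.18,0],"delta_rot":[0,0,0.068]},{"gripper":1,"linear":[0,-0.21,0],"delta_rot":[0,0,0.078]},{"gripper":1,"linear":[0,-0.24,0],"delta_rot":[0,0,0.084]}]'

```text
clock: 13.5
position: [0.4532, -0.1481, 0.1901]
ee_rot: [-0.001, -0.003, 1.0, 0.0]
contact_force: [0.4, 0.3, -4.8]
width: 0.0169
gripper_force: 68.8
```

Call:
send_rows --increments '[{"gripper":1,"linear":[0,-0.03,0],"delta_rot":[0,0,0]},{"gripper":1,"linear":[0.004,-0.06,0],"delta_rot":[0,0,0]},{"gripper":1,"linear":[0.014,-0.09,0],"delta_rot":[0,0,0]},{"gripper":1,"linear":[0.028,-0.12,0],"delta_rot":[0,0,0]},{"gripper":1,"linear":[0.042,-0.148,0],"delta_rot":[0,0,0]},{"gripper":1,"linear":[0.054,-0.17,0],"delta_rot":[0,0,0]},{"gripper":1,"linear":[0.064,-0.184,0],"delta_rot":[0,0,0]},{"gripper":1,"linear":[0.068,-0.191,0],"delta_rot":[0,0,0]}]'

```text
clock: 14.3
position: [0.5223, -0.3394, 0.1897]
ee_rot: [-0.001, -0.003, 1.0, 0.0]
contact_force: [0.4, 0.9, -3.0]
width: 0.0174
gripper_force: 68.9
```

Call:
send_rows --increments '[{"gripper":1,"linear":[0,0,-0.002],"delta_rot":[0,0,0]},{"gripper":1,"linear":[0,0,-0.008],"delta_rot":[0,0,0]},{"gripper":1,"linear":[0,0,-0.016],"delta_rot":[0,0,0]},{"gripper":1,"linear":[0,0,-0.024],"delta_rot":[0,0,0]},{"gripper":1,"linear":[0,0,-0.028],"delta_rot":[0,0,0]},{"gripper":1,"linear":[0,0,-0.03],"delta_rot":[0,0,0]},{"gripper":1,"linear":[0,0,-0.03],"delta_rot":[0,0,0]}]'

```text
clock: 15.0
position: [0.523, -0.3374, 0.16]
ee_rot: [-0.0, -0.004, 1.0, 0.0]
contact_force: [0.0, 0.2, -3.0]
width: 0.0168
gripper_force: 68.9
```

```bash
python3 - <<'E'
from m import *
s=get_state(); print(s['clock'],s['position'],s['ee_rot'],s['contact_force'],s['moment'])
im=shot('top','t7.png'); carriers(im,(370,190,550,330));carriers(im,(130,190,300,330))
c=im['pixels'][150:300,370:570]; a=cv2.resize(c,None,fx=2.6,fy=2.6,interpolation=cv2.INTER_CUBIC)
im=shot('side','s7.png'); c=im['pixels'][80:230,150:300]; b=cv2.resize(c,None,fx=1.8,fy=2.6); cv2.imwrite('pics/m7.png',np.hstack([a,b]))
E
```

```text
15.0 [ 0.52295885 -0.33743153  0.15995051] [-2.52611583e-04 -3.76124044e-03  9.99992859e-01  2.67372412e-04] [ 0.00750547  0.24981013 -3.01940439] [0.00197978 0.03280602 0.02556043]
violet [483.5 232.5] [ 0.5506 -0.3621]
green [181.9 257.1] [0.4859 0.3951]
```

View pics/m7.png

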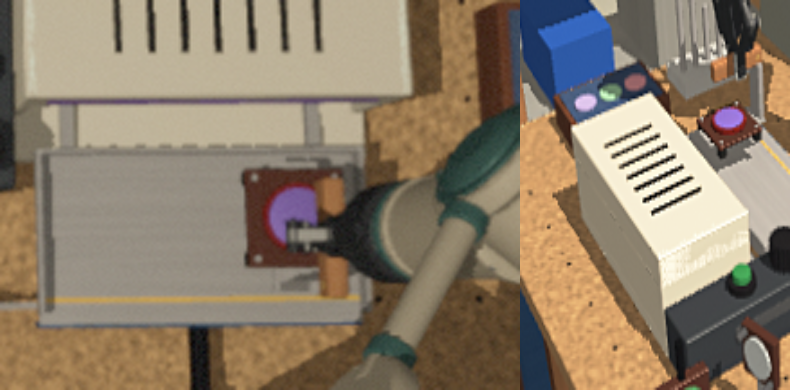

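The carrier is still riding on the lifter above the tray, with its left edge at crop x≈244. I'll check its clearances.

```bash
python3 - <<'E'
from m import *
im=shot('top'); f=2.6
for u,v in((244,170),(245,267)): print(onz(im,370+u/f-.3,150+v/f-.3,.099))
for u,v in((37,150),(362,148)): print('wall',onz(im,370+u/f-.3,150+v/f-.3,.063))
for u,v in((320,180),(346,180)): print('handle',onz(im,370+u/f-.3,150+v/f-.3,.19))
im=shot('side'); 
for z in(.11,.113,.116):
  print('lens side',onz(im,150+728/1.8,80+119/2.6,z))
E
```

```text
[ 0.58789765 -0.29088148  0.099     ]
[ 0.4997692 -0.288761   0.099    ]
wall [ 0.60942764 -0.10677811  0.063     ]
wall [ 0.61251865 -0.41527255  0.063     ]
handle [ 0.57134582 -0.32610494  0.19      ]
handle [ 0.57141852 -0.34806302  0.19      ]
lens side [-0.26697508  0.21465476  0.11      ]
lens side [-0.26125506  0.21751667  0.113     ]
lens side [-0.25553504  0.22037858  0.116     ]
```

Call:
send_rows --increments '[{"gripper":1,"linear":[0,0,-0.006],"delta_rot":[0,0,0]},{"gripper":1,"linear":[0,0,-0.014],"delta_rot":[0,0,0]},{"gripper":1,"linear":[0,0,-0.022],"delta_rot":[0,0,0]},{"gripper":1,"linear":[0,0,-0.03],"delta_rot":[0,0,0]},{"gripper":1,"linear":[0,0,-0.035],"delta_rot":[0,0,0]},{"gripper":1,"linear":[0,0,-0.038],"delta_rot":[0,0,0]},{"gripper":1,"linear":[0,0,-0.0405],"delta_rot":[0,0,0]},{"gripper":1,"linear":[0,0,-0.0405],"delta_rot":[0,0,0]}]'

```text
clock: 16.0
position: [0.5232, -0.3378, 0.1198]
ee_rot: [0.0, -0.004, 1.0, -0.0]
contact_force: [-0.6, 0.5, -3.0]
width: 0.0168
gripper_force: 68.9
```

```bash
python3 - <<'E'
from m import *
s=get_state(); print(s['clock'],s['position'],s['ee_rot'],s['contact_force'],s['moment'])
E
```

```text
16.0 [ 0.52319327 -0.33778074  0.11979336] [ 8.67023681e-05 -3.60147081e-03  9.99993511e-01 -7.31566405e-06] [-0.60943344  0.51203631 -2.97103679] [ 0.02148642 -0.05699509 -0.0105768 ]
```

Call:
send_rows --increments '[{"gripper":1,"linear":[0,0,-0.0015],"delta_rot":[0,0,0]},{"gripper":1,"linear":[-0.005,0,-0.0015],"delta_rot":[0,0,0]},{"gripper":1,"linear":[-0.012,0,-0.0015],"delta_rot":[0,0,0]},{"gripper":1,"linear":[-0.02,0,-0.0015],"delta_rot":[0,0,0]},{"gripper":1,"linear":[-0.028,0,-0.0015],"delta_rot":[0,0,0]},{"gripper":1,"linear":[-0.03,0,-0.0015],"delta_rot":[0,0,0]}]'

```text
clock: 16.6
position: [0.4916, -0.3375, 0.1185]
ee_rot: [-0.0, -0.003, 1.0, 0.0]
contact_force: [-0.1, 1.2, -1.9]
width: 0.0172
gripper_force: 68.9
```

```bash
python3 - <<'E'
from m import *
s=get_state(); print(s['clock'],s['position'],s['ee_rot'],s['contact_force'],s['moment'])
im=shot('top','t8.png'); 
c=im['pixels'][150:300,370:570]; a=cv2.resize(c,None,fx=2.6,fy=2.6,interpolation=cv2.INTER_CUBIC)
im=shot('side','s8.png'); c=im['pixels'][80:180,180:270]; b=cv2.resize(c,None,fx=3,fy=3.9); cv2.imwrite('pics/m8.png',np.hstack([a,b]))
E
```

```text
16.6 [ 0.49159565 -0.33754549  0.11846489] [-4.09059777e-04 -3.25472752e-03  9.99994596e-01  2.16836043e-04] [-0.11666163  1.21435598 -1.90481826] [-0.0190733  -0.06278183 -0.04461149]
```

View pics/m8.png

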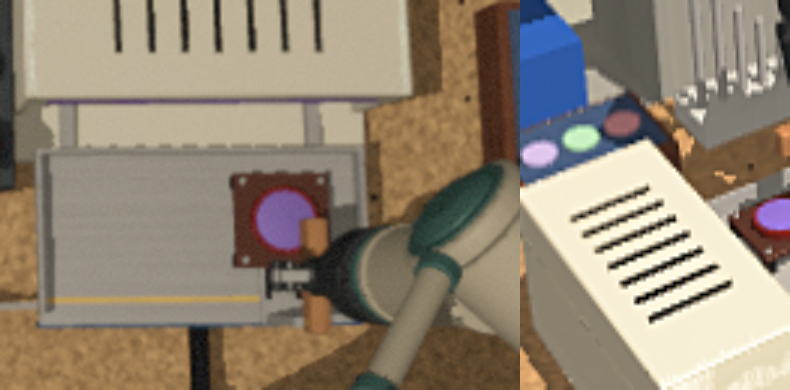

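The carrier stayed put at crop (232–328, 173–268) while the lifter slid back. I'll finish withdrawing and head for green.

Call:
send_rows --increments '[{"gripper":1,"linear":[-0.01,0,0],"delta_rot":[0,0,0]},{"gripper":1,"linear":[-0.025,0,0],"delta_rot":[0,0,0]},{"gripper":1,"linear":[-0.045,0,0],"delta_rot":[0,0,0]},{"gripper":1,"linear":[-0.065,0,0],"delta_rot":[0,0,0]},{"gripper":1,"linear":[-0.082,0,0],"delta_rot":[0,0,0]},{"gripper":1,"linear":[-0.09,0,0.002],"delta_rot":[0,0,0]},{"gripper":1,"linear":[-0.09,0,0.03],"delta_rot":[0,0,0]},{"gripper":1,"linear":[-0.09,0.02,0.06],"delta_rot":[0,0,0]}]'

```text
clock: 17.5
position: [0.4028, -0.3195, 0.1786]
ee_rot: [-0.0, -0.002, 1.0, -0.0]
contact_force: [0.8, -1.4, -1.4]
width: 0.0167
gripper_force: 69.2
```

Call:
send_rows --increments '[{"gripper":1,"linear":[-0.002,0.04,0.015],"delta_rot":[0,0,-0.01]},{"gripper":1,"linear":[-0.004,0.085,0.015],"delta_rot":[0,0,-0.025]},{"gripper":1,"linear":[-0.006,0.13,0.015],"delta_rot":[0,0,-0.04]},{"gripper":1,"linear":[-0.01,0.175,0.015],"delta_rot":[0,0,-0.055]},{"gripper":1,"linear":[-0.014,0.22,0.015],"delta_rot":[0,0,-0.07]},{"gripper":1,"linear":[-0.018,0.265,0.015],"delta_rot":[0,0,-0.085]},{"gripper":1,"linear":[-0.022,0.31,0.015],"delta_rot":[0,0,-0.1]},{"gripper":1,"linear":[-0.025,0.355,0.015],"delta_rot":[0,0,-0.12]}]'

```text
clock: 18.3
position: [0.3777, 0.0389, 0.1938]
ee_rot: [0.001, 0.057, 0.998, 0.0]
contact_force: [1.4, -0.3, -2.1]
width: 0.0168
gripper_force: 69.1
```

Call:
send_rows --increments '[{"gripper":1,"linear":[-0.003,0.045,0],"delta_rot":[0,0,0]},{"gripper":1,"linear":[-0.006,0.09,0],"delta_rot":[0,0,0]},{"gripper":1,"linear":[-0.01,0.135,0],"delta_rot":[0,0,0]},{"gripper":1,"linear":[-0.014,0.18,0],"delta_rot":[0,0,0]},{"gripper":1,"linear":[-0.018,0.225,0],"delta_rot":[0,0,0]},{"gripper":1,"linear":[-0.022,0.27,0],"delta_rot":[0,0,0]},{"gripper":1,"linear":[-0.025,0.315,0],"delta_rot":[0,0,0]},{"gripper":1,"linear":[-0.025,0.36,-0.02],"delta_rot":[0,0,0]}]'

```text
clock: 19.1
position: [0.3541, 0.4007, 0.1759]
ee_rot: [0.003, 0.056, 0.998, 0.003]
contact_force: [1.1, 0.3, -2.4]
width: 0.0171
gripper_force: 69.3
```

Call:
send_rows --increments '[{"gripper":1,"linear":[0,0.011,-0.02],"delta_rot":[0,0,0]},{"gripper":1,"linear":[0,0.011,-0.03],"delta_rot":[0,0,0]},{"gripper":1,"linear":[0,0.011,-0.03],"delta_rot":[0,0,0]}]'

```text
clock: 19.4
position: [0.3518, 0.4067, 0.1417]
ee_rot: [-0.002, 0.056, 0.998, -0.002]
contact_force: [-0.3, -1.4, -2.5]
width: 0.017
gripper_force: 69.2
```

```bash
python3 - <<'E'
from m import *
s=get_state(); print(s['clock'],s['position'],s['ee_rot'],s['contact_force'],s['moment'])
im=shot('top','t9.png'); carriers(im,(370,190,550,330));carriers(im,(130,190,300,330))
c=im['pixels'][210:330,110:270]; a=cv2.resize(c,None,fx=4,fy=4,interpolation=cv2.INTER_CUBIC); cv2.imwrite('pics/m9.png',a)
E
```

```text
19.4 [0.35182199 0.40668097 0.14165063] [-0.00152847  0.05608722  0.99842287 -0.00191099] [-0.34878298 -1.38414942 -2.53188128] [-0.04497938  0.01290738  0.0125571 ]
violet [492.  233.7] [ 0.5476 -0.3836]
green [181.9 257.1] [0.4859 0.3951]
```

View pics/m9.png

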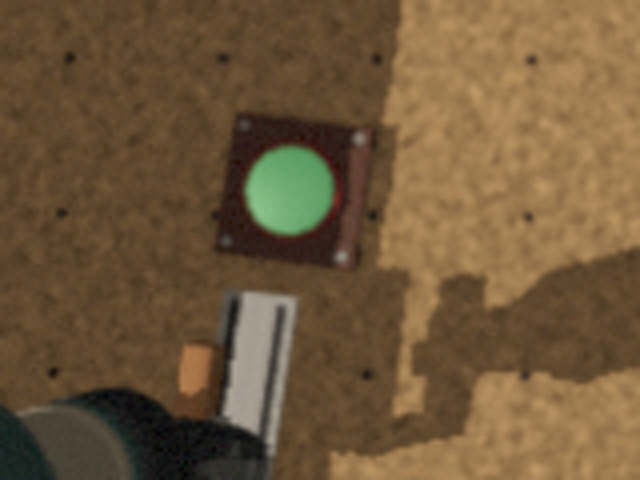

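Green is at crop (290,190) and unmoved, with the blade aligned just behind it. Violet on the tray now reads about 30 mm farther right, so it was probably knocked. I'll check it numerically.

```bash
python3 - <<'E'
from m import *
im=shot('top','t10.png')
def plate(fn,z,box):
    p=cv2.imread('pics/'+fn); hsv=cv2.cvtColor(p,cv2.COLOR_BGR2HSV)
    m=((hsv[...,1]>75)&((hsv[...,0]<12)|(hsv[...,0]>120))).astype(np.uint8)*255
    k=np.zeros_like(m);x0,y0,x1,y1=box;k[y0:y1,x0:x1]=m[y0:y1,x0:x1]
    k=cv2.morphologyEx(k,cv2.MORPH_OPEN,np.ones((3,3)))
    c=max(cv2.findContours(k,cv2.RETR_EXTERNAL,cv2.CHAIN_APPROX_NONE)[0],key=cv2.contourArea)
    w=np.array([onz(im,*q[0],z)[:2] for q in c],np.float32); print(fn,cv2.boundingRect(c),cv2.minAreaRect(w))
plate('t10.png',.063,(440,205,515,268)); plate('t8.png',.063,(440,205,500,268))
i2=dict(im); 
s=shot('side','s10.png'); hsv=cv2.cvtColor(s['pixels'],cv2.COLOR_BGR2HSV)
m=cv2.inRange(hsv,np.array((125,60,80)),np.array((150,255,255)))
for c in cv2.findContours(m,cv2.RETR_EXTERNAL,cv2.CHAIN_APPROX_NONE)[0]:
    if cv2.contourArea(c)>40:
        u=cv2.minEnclosingCircle(c)[0]; print('side',u,cv2.boundingRect(c),onz(s,*u,.073))
print('top',onz(im,492,233.7,.073))
w=[onz(im,110+u/4-.4,210+v/4-.4,z)[:2] for u,v,z in((225,292,.0745),(298,297,.0745))]; print('tip',np.mean(w,0))
w=np.array([onz(im,110+u/4-.4,210+v/4-.4,.018)[:2] for u,v in((244,126),(359,139),(226,241),(342,257))]); d=w[0]+w[1]-w[2]-w[3];print('green',w.mean(0),np.degrees(np.arctan2(d[1],d[0])))
st=get_state();print(st['position'],st['ee_rot'])
x=cv2.resize(im['pixels'][190:290,370:530],None,fx=5,fy=5,interpolation=cv2.INTER_CUBIC);cv2.imwrite('pics/m10.png',x)
E
```

```text
t10.png (472, 216, 37, 37) ((0.5452201962471008, -0.3661927878856659), (0.08790992945432663, 0.08821531385183334), 0.19564540684223175)
t8.png (459, 216, 38, 37) ((0.5451704859733582, -0.33578023314476013), (0.0878569558262825, 0.09076566994190216), 0.14044597744941711)
side (261.5, 131.0) (254, 128, 16, 7) [ 0.54667183 -0.36371195  0.073     ]
top [ 0.54526225 -0.36672946  0.073     ]
tip [0.42390711 0.39606348]
green [0.48562858 0.39590507] -6.448674751715823
[0.35363525 0.40744247 0.14427921] [5.24178516e-04 5.70032858e-02 9.98373791e-01 3.52838830e-04]
```

View pics/m10.png

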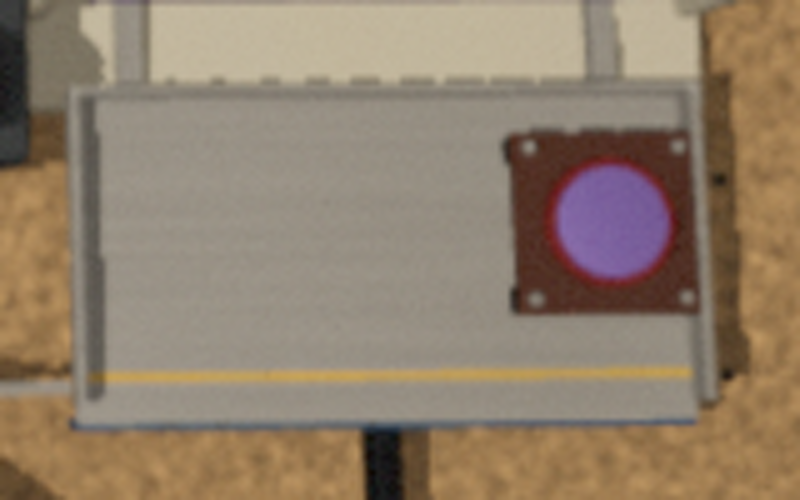

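Violet lies flat on the floor beside the right wall, well behind the yellow line, so it can stay. Now I slide under green.

Call:
send_rows --increments '[{"gripper":1,"linear":[0,0.005,-0.03],"delta_rot":[0,0,0]},{"gripper":1,"linear":[0,0.005,-0.055],"delta_rot":[0,0,0]},{"gripper":1,"linear":[0,0.005,-0.066],"delta_rot":[0,0,0]},{"gripper":1,"linear":[0,0.005,-0.0695],"delta_rot":[0,0,0]},{"gripper":1,"linear":[0,0.005,-0.0695],"delta_rot":[0,0,0]},{"gripper":1,"linear":[0,0.005,-0.0695],"delta_rot":[0,0,0]}]'

```text
clock: 20.15
position: [0.354, 0.4138, 0.0752]
ee_rot: [0.001, 0.057, 0.998, 0.001]
contact_force: [0.6, 0.4, -1.5]
width: 0.017
gripper_force: 69.2
```

```bash
python3 - <<'E'
from m import *
for _ in range(3):
    im=shot('top'); s=get_state(); print(s['clock'],s['position'],s['ee_rot'],s['contact_force'])
carriers(im,(130,190,300,330))
p=im['pixels'];g=p[275:300,150:195].astype(int); m=((g.max(2)-g.min(2))<30)&(g.mean(2)>100)
ys,xs=np.nonzero(m)
for r in range(275,300,3):
    k=xs[ys+275==r]; 
    if len(k): a=onz(im,k.min()+150-.5,r,.007);b=onz(im,k.max()+150+.5,r,.007);print(r,k.min()+150,k.max()+150,(a+b)/2)
E
```

```text
20.2 [0.35393326 0.4138855  0.07515998] [9.62637757e-04 5.64697314e-02 9.98403344e-01 1.00253297e-03] [-0.1453215  -0.3699396  -2.40923489]
20.25 [0.35381692 0.41385185 0.07506713] [8.98843727e-04 5.64281916e-02 9.98405812e-01 9.41323007e-04] [ 0.08259655 -0.55936502 -2.25925136]
20.3 [0.35364676 0.41378971 0.07484418] [7.32826067e-04 5.63830920e-02 9.98408621e-01 7.97096679e-04] [-0.90267143  0.47022675 -2.22020773]
green [181.9 257.1] [0.4859 0.3951]
```

Call:
send_rows --increments '[{"gripper":1,"linear":[0.015,-0.003,-0.0012],"delta_rot":[0,0,0]},{"gripper":1,"linear":[0.033,-0.005,-0.0012],"delta_rot":[0,0,0]},{"gripper":1,"linear":[0.053,-0.0075,-0.0012],"delta_rot":[0,0,0]},{"gripper":1,"linear":[0.073,-0.01,-0.0012],"delta_rot":[0,0,0]},{"gripper":1,"linear":[0.093,-0.012,-0.0012],"delta_rot":[0,0,0]},{"gripper":1,"linear":[0.108,-0.014,-0.0012],"delta_rot":[0,0,0]},{"gripper":1,"linear":[0.115,-0.0145,-0.0012],"delta_rot":[0,0,0]},{"gripper":1,"linear":[0.115,-0.0145,-0.0012],"delta_rot":[0,0,0]}]'

```text
clock: 21.1
position: [0.4695, 0.3985, 0.0724]
ee_rot: [0.0, 0.057, 0.998, 0.0]
contact_force: [-0.0, 0.1, -1.6]
width: 0.0173
gripper_force: 69.3
```

```bash
python3 - <<'E'
from m import *
s=shot('side','s11.png'); st=get_state(); print(st['clock'],st['position'],st['ee_rot'],st['contact_force'],st['moment'])
hsv=cv2.cvtColor(s['pixels'],cv2.COLOR_BGR2HSV); m=cv2.inRange(hsv,np.array((50,80,80)),np.array((75,255,255))); m[:,:400]=0
for c in cv2.findContours(m,cv2.RETR_EXTERNAL,cv2.CHAIN_APPROX_NONE)[0]:
    if cv2.contourArea(c)>40: u=cv2.minEnclosingCircle(c)[0]; print('side',u,onz(s,*u,.028))
i0=cv2.imread('pics/s10.png'); d=cv2.absdiff(i0,s['pixels']).max(2)
for q in ((.4857+.0,.3958),): print(proj(s,(q[0],q[1],.028)))
c=s['pixels'][220:310,390:480]; cv2.imwrite('pics/m11.png',cv2.resize(c,None,fx=6,fy=6,interpolation=cv2.INTER_CUBIC))
E
```

```text
21.15 [0.46816841 0.39847231 0.07229676] [-5.43868277e-04  5.68454955e-02  9.98382830e-01 -1.38175262e-04] [-0.2511323  -0.65085172 -1.96339185] [-0.00037062 -0.04073075  0.04917531]
side (433.3529357910156, 263.1176452636719) [0.48509707 0.39706879 0.028     ]
(np.float64(432.8231305693755), np.float64(262.9231211538079))
```

View pics/m11.png

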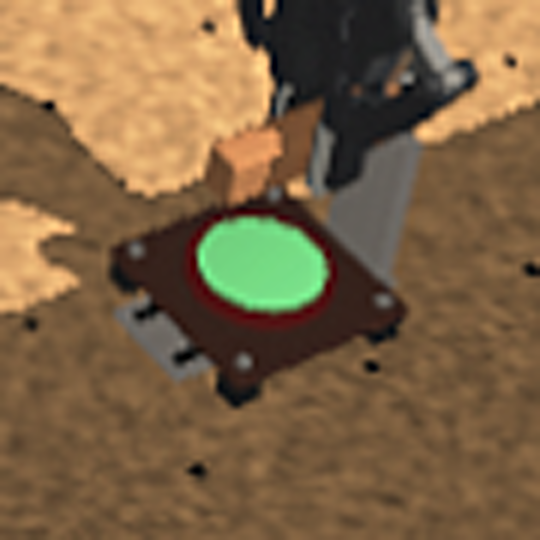

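The blade is well under green with its tip showing at about (150,340) and no contact with the feet. I'll lift and carry it over.

Call:
send_rows --increments '[{"gripper":1,"linear":[0,0,0.004],"delta_rot":[0,0,0]},{"gripper":1,"linear":[0,0,0.01],"delta_rot":[0,0,0]},{"gripper":1,"linear":[0,0,0.02],"delta_rot":[0,0,0]},{"gripper":1,"linear":[0,0,0.035],"delta_rot":[0,0,0]},{"gripper":1,"linear":[0,0,0.055],"delta_rot":[0,0,0]},{"gripper":1,"linear":[0,0,0.08],"delta_rot":[0,0,0]},{"gripper":1,"linear":[0,0,0.1],"delta_rot":[0,0,0]},{"gripper":1,"linear":[0,0,0.115],"delta_rot":[0,0,0]}]'

```text
clock: 21.95
position: [0.4679, 0.3993, 0.1902]
ee_rot: [0.001, 0.056, 0.998, 0.001]
contact_force: [-1.1, 1.0, -3.6]
width: 0.017
gripper_force: 69.2
```

Call:
send_rows --increments '[{"gripper":1,"linear":[0,-0.008,0.004],"delta_rot":[0,0,0]},{"gripper":1,"linear":[-0.002,-0.022,0.005],"delta_rot":[0,0,0]},{"gripper":1,"linear":[-0.004,-0.044,0.005],"delta_rot":[0,0,0]},{"gripper":1,"linear":[-0.006,-0.074,0.005],"delta_rot":[0,0,0.008]},{"gripper":1,"linear":[-0.008,-0.104,0.005],"delta_rot":[0,0,0.016]},{"gripper":1,"linear":[-0.01,-0.134,0.005],"delta_rot":[0,0,0.024]},{"gripper":1,"linear":[-0.012,-0.164,0.005],"delta_rot":[0,0,0.032]},{"gripper":1,"linear":[-0.013,-0.194,0.005],"delta_rot":[0,0,0.041]}]'

```text
clock: 22.75
position: [0.453, 0.2023, 0.1915]
ee_rot: [-0.001, 0.036, 0.999, -0.001]
contact_force: [1.0, 1.0, -3.5]
width: 0.017
gripper_force: 69.1
```

Call:
send_rows --increments '[{"gripper":1,"linear":[0,-0.03,0],"delta_rot":[0,0,0.01]},{"gripper":1,"linear":[0,-0.06,0],"delta_rot":[0,0,0.02]},{"gripper":1,"linear":[0,-0.09,0],"delta_rot":[0,0,0.031]},{"gripper":1,"linear":[0,-0.12,0],"delta_rot":[0,0,0.042]},{"gripper":1,"linear":[0,-0.15,0],"delta_rot":[0,0,0.054]},{"gripper":1,"linear":[0,-0.18,0],"delta_rot":[0,0,0.066]},{"gripper":1,"linear":[0,-0.21,0],"delta_rot":[0,0,0.075]},{"gripper":1,"linear":[0,-0.24,0],"delta_rot":[0,0,0.08]}]'

```text
clock: 23.55
position: [0.4528, -0.0367, 0.1917]
ee_rot: [-0.001, -0.004, 1.0, 0.0]
contact_force: [-0.8, -0.1, -3.5]
width: 0.017
gripper_force: 69.2
```

Call:
send_rows --increments '[{"gripper":1,"linear":[0,-0.03,0],"delta_rot":[0,0,0]},{"gripper":1,"linear":[0.004,-0.06,0],"delta_rot":[0,0,0]},{"gripper":1,"linear":[0.014,-0.09,0],"delta_rot":[0,0,0]},{"gripper":1,"linear":[0.028,-0.115,0],"delta_rot":[0,0,0]},{"gripper":1,"linear":[0.042,-0.137,0],"delta_rot":[0,0,0]},{"gripper":1,"linear":[0.055,-0.152,0],"delta_rot":[0,0,0]},{"gripper":1,"linear":[0.066,-0.161,0],"delta_rot":[0,0,0]},{"gripper":1,"linear":[0.071,-0.165,0],"delta_rot":[0,0,0]}]'

```text
clock: 24.35
position: [0.5258, -0.2009, 0.1918]
ee_rot: [-0.001, -0.004, 1.0, 0.0]
contact_force: [-0.2, 0.3, -4.0]
width: 0.017
gripper_force: 69.3
```

Call:
send_rows --increments '[{"gripper":1,"linear":[0,0,-0.002],"delta_rot":[0,0,0]},{"gripper":1,"linear":[0,0,-0.008],"delta_rot":[0,0,0]},{"gripper":1,"linear":[0,0,-0.016],"delta_rot":[0,0,0]},{"gripper":1,"linear":[0,0,-0.024],"delta_rot":[0,0,0]},{"gripper":1,"linear":[0,0,-0.028],"delta_rot":[0,0,0]},{"gripper":1,"linear":[0,0,-0.03],"delta_rot":[0,0,0]},{"gripper":1,"linear":[0,0,-0.03],"delta_rot":[0,0,0]}]'

```text
clock: 25.05
position: [0.5259, -0.2, 0.1623]
ee_rot: [-0.0, -0.004, 1.0, 0.0]
contact_force: [0.3, -0.3, -3.1]
width: 0.0166
gripper_force: 69.2
```

```bash
cat >> m.py <<'E'
def side(s,z,x1=640):
    hsv=cv2.cvtColor(s['pixels'],cv2.COLOR_BGR2HSV)
    for n,lo,hi in(('green',(50,80,80),(75,255,255)),('violet',(125,60,80),(150,255,255))):
        m=cv2.inRange(hsv,np.array(lo),np.array(hi))
        for c in cv2.findContours(m,cv2.RETR_EXTERNAL,cv2.CHAIN_APPROX_NONE)[0]:
            if cv2.contourArea(c)>40: u=cv2.minEnclosingCircle(c)[0]; print('side',n,np.round(u,1),cv2.boundingRect(c)[2:],[np.round(onz(s,*u,q)[:2],4) for q in z])
def top(im,z):
    hsv=cv2.cvtColor(im['pixels'],cv2.COLOR_BGR2HSV)
    for n,lo,hi in(('green',(50,80,80),(75,255,255)),('violet',(125,60,80),(150,255,255))):
        m=cv2.inRange(hsv,np.array(lo),np.array(hi)); m[:190]=0; m[:,:345]=0; m[:,540:]=0
        for c in cv2.findContours(m,cv2.RETR_EXTERNAL,cv2.CHAIN_APPROX_NONE)[0]:
            if cv2.contourArea(c)>40: u=cv2.minEnclosingCircle(c)[0]; print('top',n,np.round(u,1),cv2.boundingRect(c)[2:],[np.round(onz(im,*u,q)[:2],4) for q in z])
E
python3 - <<'E'
from m import *
im=shot('top','t12.png'); s=shot('side','s12.png'); st=get_state(); print(st['clock'],st['position'],st['ee_rot'],st['contact_force'],st['moment'])
top(im,(.073,.11)); side(s,(.073,.11))
E
```

```text
25.15 [ 0.52625367 -0.20029524  0.16283718] [ 2.22477594e-04 -4.11827482e-03  9.99991492e-01 -7.24283466e-05] [ 0.38727888  0.34302616 -4.05254372] [-0.044903   -0.04652293 -0.01039959]
top green [422.7 227.9] (15, 12) [array([ 0.5588, -0.1988]), array([ 0.5564, -0.1904])]
side green [311.  241.5] (10, 18) [array([0.7204, 0.1975]), array([0.7432, 0.2319])]
side green [242.3 238.7] (22, 21) [array([0.8569, 0.0916]), array([0.8736, 0.1309])]
side green [341. 201.] (67, 34) [array([0.5591, 0.1055]), array([0.5892, 0.1442])]
side green [273.  185.4] (11, 9) [array([ 0.6761, -0.0646]), array([ 0.7009, -0.0183])]
side green [287. 142.] (17, 9) [array([ 0.5139, -0.2516]), array([ 0.546 , -0.1969])]
side violet [261.5 131. ] (16, 7) [array([ 0.5467, -0.3637]), array([ 0.5773, -0.3039])]
```

Call:
send_rows --increments '[{"gripper":1,"linear":[0,0,-0.006],"delta_rot":[0,0,0]},{"gripper":1,"linear":[0,0,-0.015],"delta_rot":[0,0,0]},{"gripper":1,"linear":[0,0,-0.025],"delta_rot":[0,0,0]},{"gripper":1,"linear":[0,0,-0.033],"delta_rot":[0,0,0]},{"gripper":1,"linear":[0,0,-0.038],"delta_rot":[0,0,0]},{"gripper":1,"linear":[0,0,-0.041],"delta_rot":[0,0,0]},{"gripper":1,"linear":[0,0,-0.0435],"delta_rot":[0,0,0]},{"gripper":1,"linear":[0,0,-0.0435],"delta_rot":[0,0,0]}]'

```text
clock: 25.95
position: [0.5262, -0.2003, 0.1192]
ee_rot: [0.0, -0.004, 1.0, -0.0]
contact_force: [-0.1, -0.7, -2.5]
width: 0.0171
gripper_force: 69.3
```

Call:
send_rows --increments '[{"gripper":1,"linear":[-0.003,0,0],"delta_rot":[0,0,0]},{"gripper":1,"linear":[-0.008,0,0],"delta_rot":[0,0,0]},{"gripper":1,"linear":[-0.015,0,0],"delta_rot":[0,0,0]},{"gripper":1,"linear":[-0.022,0,0],"delta_rot":[0,0,0]},{"gripper":1,"linear":[-0.028,0,0],"delta_rot":[0,0,0]},{"gripper":1,"linear":[-0.03,0,0],"delta_rot":[0,0,0]}]'

```text
clock: 26.55
position: [0.495, -0.2001, 0.1192]
ee_rot: [-0.0, -0.004, 1.0, 0.0]
contact_force: [0.7, 0.6, -1.8]
width: 0.0173
gripper_force: 69.3
```

```bash
python3 - <<'E'
from m import *
im=shot('top','t13.png'); s=shot('side','s13.png'); st=get_state(); print(st['clock'],st['position'],st['ee_rot'],st['contact_force'],st['moment'])
top(im,(.073,)); side(s,(.073,))
E
```

```text
26.65 [ 0.49567945 -0.20024331  0.11926974] [ 9.07430209e-05 -3.92756792e-03  9.99992283e-01  5.61891252e-06] [-0.25642117 -0.58506069 -1.98264019] [ 0.00927776 -0.03892908  0.02002298]
top green [423.  233.6] (20, 21) [array([ 0.5449, -0.199 ])]
top violet [495. 228.] (15, 10) [array([ 0.5591, -0.3746])]
side green [311.  241.5] (10, 18) [array([0.7204, 0.1975])]
side green [242.3 238.7] (22, 21) [array([0.8569, 0.0916])]
side green [341. 201.] (67, 34) [array([0.5591, 0.1055])]
side green [273.  185.4] (11, 9) [array([ 0.6761, -0.0646])]
side green [288. 152.] (17, 9) [array([ 0.5442, -0.1965])]
side violet [261.5 131. ] (16, 8) [array([ 0.5467, -0.3637])]
```

Call:
send_rows --increments '[{"gripper":1,"linear":[-0.01,0,0],"delta_rot":[0,0,0]},{"gripper":1,"linear":[-0.025,0,0],"delta_rot":[0,0,0]},{"gripper":1,"linear":[-0.045,0,0],"delta_rot":[0,0,0]},{"gripper":1,"linear":[-0.065,0,0],"delta_rot":[0,0,0]},{"gripper":1,"linear":[-0.082,0,0],"delta_rot":[0,0,0]},{"gripper":1,"linear":[-0.092,0,0.002],"delta_rot":[0,0,0]},{"gripper":1,"linear":[-0.092,0,0.035],"delta_rot":[0,0,0]},{"gripper":1,"linear":[-0.09,0.02,0.072],"delta_rot":[0,0,0]}]'

```text
clock: 27.45
position: [0.4048, -0.1813, 0.1911]
ee_rot: [-0.001, -0.003, 1.0, 0.0]
contact_force: [1.6, 0.1, -0.9]
width: 0.0171
gripper_force: 69.6
```

Call:
send_rows --increments '[{"gripper":1,"linear":[0.01,0.035,0],"delta_rot":[0,0,-0.01]},{"gripper":1,"linear":[0.025,0.075,0],"delta_rot":[0,0,-0.02]},{"gripper":1,"linear":[0.04,0.115,0],"delta_rot":[0,0,-0.03]},{"gripper":1,"linear":[0.055,0.15,0],"delta_rot":[0,0,-0.04]},{"gripper":1,"linear":[0.07,0.18,0],"delta_rot":[0,0,-0.05]},{"gripper":1,"linear":[0.083,0.2,-0.02],"delta_rot":[0,0,-0.06]},{"gripper":1,"linear":[0.093,0.21,-0.05],"delta_rot":[0,0,-0.06]},{"gripper":1,"linear":[0.093,0.21,-0.07],"delta_rot":[0,0,-0.06]}]'

```text
clock: 28.25
position: [0.4997, 0.0313, 0.12]
ee_rot: [0.0, 0.025, 1.0, 0.0]
contact_force: [-0.5, -0.2, -3.2]
width: 0.017
gripper_force: 69.4
```

Call:
send_rows --increments '[{"gripper":1,"linear":[0,0,0],"delta_rot":[0,0,0]},{"gripper":1,"linear":[0,0,0],"delta_rot":[0,0,0]},{"gripper":1,"linear":[0,0,0],"delta_rot":[0,0,0]}]'

```text
clock: 28.55
position: [0.4999, 0.0293, 0.1225]
ee_rot: [0.001, 0.026, 1.0, -0.0]
contact_force: [0.3, 0.4, -2.6]
width: 0.0171
gripper_force: 69.4
```

```bash
python3 - <<'E'
from m import *
im=shot('top','t14.png'); st=get_state(); print(st['clock'],st['position'],st['ee_rot'],st['contact_force'],st['moment'])
top(im,(.073,))
E
```

```text
28.6 [0.5000051  0.0292946  0.12260361] [ 1.51849166e-03  2.62254761e-02  9.99654898e-01 -6.00220064e-05] [-0.30109149 -1.30606243 -2.16032413] [ 0.03256927 -0.02982429  0.01219436]
top green [422.9 233.9] (23, 22) [array([ 0.5442, -0.1988])]
top violet [492.  233.7] (22, 22) [array([ 0.5453, -0.3668])]
```

Call:
send_rows --increments '[{"gripper":1,"linear":[0,0.001,-0.015],"delta_rot":[0,0,0]},{"gripper":1,"linear":[0,0.001,-0.03],"delta_rot":[0,0,0]},{"gripper":1,"linear":[0,0.001,-0.04],"delta_rot":[0,0,0]},{"gripper":1,"linear":[0,0.001,-0.045],"delta_rot":[0,0,0]},{"gripper":1,"linear":[0,0.001,-0.048],"delta_rot":[0,0,0]},{"gripper":1,"linear":[0,0.001,-0.05],"delta_rot":[0,0,0]},{"gripper":1,"linear":[0,0.001,-0.05],"delta_rot":[0,0,0]},{"gripper":1,"linear":[0,0.001,-0.05],"delta_rot":[0,0,0]}]'

```text
clock: 29.4
position: [0.4994, 0.0305, 0.0729]
ee_rot: [0.001, 0.026, 1.0, -0.0]
contact_force: [-2.9, -1.0, 7.2]
width: 0.0171
gripper_force: 70.9
```

Call:
send_rows --increments '[{"gripper":0.5,"linear":[0,0,0],"delta_rot":[0,0,0]},{"gripper":0.3,"linear":[0,0,0],"delta_rot":[0,0,0]},{"gripper":0,"linear":[0,0,0],"delta_rot":[0,0,0]},{"gripper":-0.3,"linear":[0,0,0],"delta_rot":[0,0,0]},{"gripper":-0.3,"linear":[0,0,0],"delta_rot":[0,0,0]},{"gripper":-0.3,"linear":[0,0,0],"delta_rot":[0,0,0]}]'

```text
clock: 30.0
position: [0.4991, 0.0308, 0.071]
ee_rot: [-0.0, 0.026, 1.0, 0.0]
contact_force: [-0.2, -0.2, 0.3]
width: 0.0553
gripper_force: 0.0
```

Call:
send_rows --increments '[{"gripper":-0.3,"linear":[0,0,0.02],"delta_rot":[0,0,0]},{"gripper":-0.3,"linear":[0,0,0.06],"delta_rot":[0,0,0]},{"gripper":-0.3,"linear":[0,0,0.1],"delta_rot":[0,0,0]},{"gripper":-0.3,"linear":[-0.01,-0.03,0.11],"delta_rot":[0,0,0.02]},{"gripper":-0.3,"linear":[-0.022,-0.075,0.11],"delta_rot":[0,0,0.04]},{"gripper":-0.3,"linear":[-0.036,-0.12,0.11],"delta_rot":[0,0,0.06]},{"gripper":-0.3,"linear":[-0.05,-0.165,0.11],"delta_rot":[0,0,0.06]},{"gripper":-0.3,"linear":[-0.064,-0.21,0.11],"delta_rot":[0,0,0.06]}]'

```text
clock: 30.8
position: [0.4343, -0.1807, 0.1813]
ee_rot: [0.0, -0.004, 1.0, -0.0]
contact_force: [0.8, -0.9, 0.3]
width: 0.0558
gripper_force: 0.0
```

Call:
send_rows --increments '[{"gripper":-0.4,"linear":[-0.014,-0.045,0],"delta_rot":[0,0,0]},{"gripper":-0.4,"linear":[-0.025,-0.075,0],"delta_rot":[0,0,0]},{"gripper":-0.4,"linear":[-0.027,-0.082,0],"delta_rot":[0,0,0]},{"gripper":-0.4,"linear":[-0.027,-0.082,0],"delta_rot":[0,0,0]},{"gripper":-0.4,"linear":[-0.027,-0.082,0],"delta_rot":[0,0,0]}]'

```text
clock: 31.3
position: [0.4081, -0.2602, 0.1809]
ee_rot: [-0.0, -0.004, 1.0, 0.001]
contact_force: [0.2, -0.3, -0.6]
width: 0.0597
gripper_force: 0.0
```

```bash
python3 - <<'E'
from m import *
im=shot('top','t15.png'); st=get_state(); print(st['clock'],st['position'],st['ee_rot'],st['contact_force'])
top(im,(.073,))
p=im['pixels'];hsv=cv2.cvtColor(p,cv2.COLOR_BGR2HSV)
for n,lo,hi,z,(x0,y0,x1,y1) in(('mat',(60,100,40),(80,255,255),.003,(305,205,350,300)),('handle',(5,80,80),(18,255,255),.103,(318,220,342,285)),('pull',(0,0,0),(180,255,40),.039,(430,280,460,320))):
    m=cv2.inRange(hsv,np.array(lo),np.array(hi)); k=np.zeros_like(m);k[y0:y1,x0:x1]=m[y0:y1,x0:x1]
    c=max(cv2.findContours(k,cv2.RETR_EXTERNAL,cv2.CHAIN_APPROX_NONE)[0],key=cv2.contourArea)
    w=np.array([onz(im,*q[0],z)[:2] for q in c],np.float32); print(n,cv2.boundingRect(c),cv2.minAreaRect(w))
E
```

```text
31.35 [ 0.40830355 -0.25984447  0.18098345] [-4.96877342e-05 -4.64810975e-03  9.99989016e-01  6.00401760e-04] [-0.38127452 -0.18077841 -0.00730981]
top green [423.1 233.8] (21, 21) [array([ 0.5445, -0.1993])]
top violet [492.  233.7] (22, 22) [array([ 0.5453, -0.3668])]
mat (312, 216, 32, 73) ((0.501581072807312, 0.031045708805322647), (0.07582607120275497, 0.1854894459247589), 88.15132904052734)
handle (324, 231, 10, 42) ((0.5009625554084778, 0.029530640691518784), (0.01908382959663868, 0.09617524594068527), 87.26726531982422)
pull (443, 280, 17, 18) ((0.41293007135391235, -0.2728191018104553), (0.04119359701871872, 0.03775719180703163), 2.3115644454956055)
```

Call:
send_rows --increments '[{"gripper":-0.4,"linear":[0,-0.003,-0.04],"delta_rot":[0,0,0]},{"gripper":-0.4,"linear":[0,-0.003,-0.08],"delta_rot":[0,0,0]},{"gripper":-0.4,"linear":[0,-0.003,-0.12],"delta_rot":[0,0,0]},{"gripper":-0.4,"linear":[0,-0.003,-0.15],"delta_rot":[0,0,0]},{"gripper":-0.4,"linear":[0,-0.003,-0.166],"delta_rot":[0,0,0]},{"gripper":-0.4,"linear":[0,-0.003,-0.166],"delta_rot":[0,0,0]},{"gripper":-0.4,"linear":[0,-0.003,-0.166],"delta_rot":[0,0,0]}]'

```text
clock: 32.05
position: [0.4087, -0.2634, 0.0154]
ee_rot: [0.0, -0.005, 1.0, 0.0]
contact_force: [0.9, -1.0, 0.2]
width: 0.0597
gripper_force: 0.0
```

Call:
send_rows --increments '[{"gripper":0,"linear":[0,0,0],"delta_rot":[0,0,0]},{"gripper":0.3,"linear":[0,0,0],"delta_rot":[0,0,0]},{"gripper":0.45,"linear":[0,0,0],"delta_rot":[0,0,0]},{"gripper":0.55,"linear":[0,0,0],"delta_rot":[0,0,0]},{"gripper":1,"linear":[0,0,0],"delta_rot":[0,0,0]},{"gripper":1,"linear":[0,0,0],"delta_rot":[0,0,0]},{"gripper":1,"linear":[0,0,0],"delta_rot":[0,0,0]}]' --newtons 35

```text
clock: 32.75
position: [0.4082, -0.2629, 0.0158]
ee_rot: [0.0, -0.004, 1.0, 0.001]
contact_force: [0.8, 5.8, 7.1]
width: 0.0156
gripper_force: 35.9
```

Call:
send_rows --increments '[{"gripper":1,"linear":[0.002,0,0],"delta_rot":[0,0,0]},{"gripper":1,"linear":[0.005,0,0],"delta_rot":[0,0,0]},{"gripper":1,"linear":[0.01,0,0],"delta_rot":[0,0,0]},{"gripper":1,"linear":[0.017,0,0],"delta_rot":[0,0,0]},{"gripper":1,"linear":[0.025,0,0],"delta_rot":[0,0,0]},{"gripper":1,"linear":[0.033,0,0],"delta_rot":[0,0,0]},{"gripper":1,"linear":[0.041,0,0],"delta_rot":[0,0,0]},{"gripper":1,"linear":[0.049,0,0],"delta_rot":[0,0,0]}]'

```text
clock: 33.55
position: [0.4559, -0.2623, 0.0158]
ee_rot: [-0.001, -0.004, 1.0, 0.002]
contact_force: [-3.2, 5.1, 9.0]
width: 0.0152
gripper_force: 36.2
```

Call:
send_rows --increments '[{"gripper":1,"linear":[0.008,0,0],"delta_rot":[0,0,0]},{"gripper":1,"linear":[0.016,0,0],"delta_rot":[0,0,0]},{"gripper":1,"linear":[0.024,0.001,0],"delta_rot":[0,0,0]},{"gripper":1,"linear":[0.032,0.001,0],"delta_rot":[0,0,0]},{"gripper":1,"linear":[0.04,0.001,0],"delta_rot":[0,0,0]},{"gripper":1,"linear":[0.048,0.001,0],"delta_rot":[0,0,0]},{"gripper":1,"linear":[0.056,0.001,0],"delta_rot":[0,0,0]},{"gripper":1,"linear":[0.064,0.001,0],"delta_rot":[0,0,0]}]'

```text
clock: 34.35
position: [0.5201, -0.2615, 0.0158]
ee_rot: [-0.001, -0.004, 1.0, 0.002]
contact_force: [-3.3, 4.5, 6.9]
width: 0.0151
gripper_force: 36.0
```

Call:
send_rows --increments '[{"gripper":1,"linear":[0.008,0,0],"delta_rot":[0,0,0]},{"gripper":1,"linear":[0.016,0,0],"delta_rot":[0,0,0]},{"gripper":1,"linear":[0.024,0,0],"delta_rot":[0,0,0]},{"gripper":1,"linear":[0.032,0,0],"delta_rot":[0,0,0]},{"gripper":1,"linear":[0.039,0,0],"delta_rot":[0,0,0]},{"gripper":1,"linear":[0.045,0,0],"delta_rot":[0,0,0]},{"gripper":1,"linear":[0.049,0,0],"delta_rot":[0,0,0]},{"gripper":1,"linear":[0.052,0,0],"delta_rot":[0,0,0]}]'

```text
clock: 35.15
position: [0.5708, -0.261, 0.0159]
ee_rot: [-0.002, -0.004, 1.0, 0.002]
contact_force: [-5.1, 5.0, 9.8]
width: 0.0155
gripper_force: 36.3
```

Call:
send_rows --increments '[{"gripper":1,"linear":[0.002,0,0],"delta_rot":[0,0,0]},{"gripper":1,"linear":[0.004,0,0],"delta_rot":[0,0,0]},{"gripper":1,"linear":[0.006,0,0],"delta_rot":[0,0,0]},{"gripper":1,"linear":[0.008,0,0],"delta_rot":[0,0,0]},{"gripper":1,"linear":[0.008,0,0],"delta_rot":[0,0,0]}]'

```text
clock: 35.65
position: [0.5781, -0.2609, 0.0158]
ee_rot: [-0.003, -0.004, 1.0, 0.002]
contact_force: [-5.7, 5.4, 8.8]
width: 0.0151
gripper_force: 36.3
```

Call:
send_rows --increments '[{"gripper":1,"linear":[0.001,0,0],"delta_rot":[0,0,0]},{"gripper":1,"linear":[0.002,0,0],"delta_rot":[0,0,0]},{"gripper":1,"linear":[0.003,0,0],"delta_rot":[0,0,0]},{"gripper":1,"linear":[0.004,0,0],"delta_rot":[0,0,0]},{"gripper":1,"linear":[0.004,0,0],"delta_rot":[0,0,0]}]'

```text
clock: 36.15
position: [0.5781, -0.2608, 0.0158]
ee_rot: [-0.007, -0.005, 1.0, 0.003]
contact_force: [-14.5, 3.7, 14.5]
width: 0.0154
gripper_force: 37.0
```

Call:
send_rows --increments '[{"gripper":1,"linear":[0.001,0,0],"delta_rot":[0,0,0]},{"gripper":1,"linear":[0.002,0,0],"delta_rot":[0,0,0]},{"gripper":1,"linear":[0.002,0,0],"delta_rot":[0,0,0]}]'

```text
clock: 36.45
position: [0.5782, -0.2608, 0.0157]
ee_rot: [-0.009, -0.005, 1.0, 0.003]
contact_force: [-17.4, 2.5, 17.2]
width: 0.0154
gripper_force: 37.3
```

Call:
send_rows --increments '[{"gripper":1,"linear":[-0.006,0,0],"delta_rot":[0,0,0]},{"gripper":-0.3,"linear":[-0.006,0,0],"delta_rot":[0,0,0]},{"gripper":-0.3,"linear":[-0.006,0,0],"delta_rot":[0,0,0]},{"gripper":-0.3,"linear":[-0.006,0,0],"delta_rot":[0,0,0]},{"gripper":-0.3,"linear":[-0.006,0,0.03],"delta_rot":[0,0,0]},{"gripper":-0.3,"linear":[-0.006,0,0.08],"delta_rot":[0,0,0]},{"gripper":-0.3,"linear":[-0.006,0,0.13],"delta_rot":[0,0,0]},{"gripper":0,"linear":[-0.006,0,0.18],"delta_rot":[0,0,0]}]'

```text
clock: 37.25
position: [0.5812, -0.2634, 0.1967]
ee_rot: [-0.0, -0.004, 1.0, -0.0]
contact_force: [1.1, -0.7, 0.1]
width: 0.0434
gripper_force: 0.0
```

Call:
send_rows --increments '[{"gripper":1,"linear":[0.018,0.035,0],"delta_rot":[0,0,0]},{"gripper":1,"linear":[0.038,0.075,0],"delta_rot":[0,0,0]},{"gripper":1,"linear":[0.058,0.115,0],"delta_rot":[0,0,0]},{"gripper":1,"linear":[0.078,0.155,0],"delta_rot":[0,0,0]},{"gripper":1,"linear":[0.098,0.19,0],"delta_rot":[0,0,0]},{"gripper":1,"linear":[0.11,0.212,0],"delta_rot":[0,0,0]},{"gripper":1,"linear":[0.11,0.212,0],"delta_rot":[0,0,0]},{"gripper":1,"linear":[0.11,0.212,0],"delta_rot":[0,0,0]}]'

```text
clock: 38.05
position: [0.6912, -0.0511, 0.1946]
ee_rot: [-0.0, -0.005, 1.0, -0.0]
contact_force: [0.2, 0.7, -0.8]
width: -0.0001
gripper_force: 0.0
```

```bash
python3 - <<'E'
from m import *
im=shot('top','t16.png'); st=get_state(); print(st['clock'],st['position'],st['ee_rot'],st['contact_force'],st['width'])
p=im['pixels'];hsv=cv2.cvtColor(p,cv2.COLOR_BGR2HSV)
def ye(p):
    h=cv2.cvtColor(p,cv2.COLOR_BGR2HSV).astype(int)[190:205,400:500]
    m=(h[...,0]>15)&(h[...,0]<28)&(h[...,1]>90); return [np.nonzero(m[:,c])[0].mean()+190 for c in (70,80,90) if m[:,c].any()]
i0=cv2.imread('pics/top0.png'); print('yellow rows',ye(i0),ye(p))
def pull(p):
    k=(p[205:245,430:460].max(2)<45); return np.nonzero(k.sum(1)>3)[0]+205
print('pull rows',pull(i0)[[0,-1]],pull(p)[[0,-1]])
m=cv2.inRange(hsv,np.array((125,60,80)),np.array((150,255,255)))[180:215,370:530]; print('violet px outside hood',cv2.countNonZero(m))
d=cv2.absdiff(i0,p).max(2)[186:212,385:510]; print('diff',d.mean(), d.max())
E
```

```text
38.1 [ 0.69087182 -0.05189787  0.19474784] [-4.23700363e-04 -4.13852699e-03  9.99991261e-01 -4.13181818e-04] [ 0.0883668  -0.4585392  -0.39890227] 0.000282166517984465
yellow rows [np.float64(196.0), np.float64(195.5), np.float64(195.5)] [np.float64(195.5), np.float64(196.0), np.float64(196.0)]
pull rows [208 235] [208 235]
violet px outside hood 65
diff 20.716923076923077 137
```

Call:
send_rows --increments '[{"gripper":1,"linear":[-0.004,0.004,-0.03],"delta_rot":[0,0,0]},{"gripper":1,"linear":[-0.004,0.004,-0.06],"delta_rot":[0,0,0]},{"gripper":1,"linear":[-0.004,0.004,-0.08],"delta_rot":[0,0,0]},{"gripper":1,"linear":[-0.004,0.004,-0.092],"delta_rot":[0,0,0]},{"gripper":1,"linear":[-0.004,0.004,-0.095],"delta_rot":[0,0,0]},{"gripper":1,"linear":[-0.004,0.004,-0.095],"delta_rot":[0,0,0]}]'

```text
clock: 38.7
position: [0.6872, -0.0481, 0.1004]
ee_rot: [0.0, -0.004, 1.0, -0.0]
contact_force: [0.3, -0.0, 0.5]
width: -0.0002
gripper_force: 0.0
```

Call:
send_rows --increments '[{"gripper":1,"linear":[0,0,-0.003],"delta_rot":[0,0,0]},{"gripper":1,"linear":[0,0,-0.006],"delta_rot":[0,0,0]},{"gripper":1,"linear":[0,0,-0.009],"delta_rot":[0,0,0]},{"gripper":1,"linear":[0,0,-0.012],"delta_rot":[0,0,0]},{"gripper":1,"linear":[0,0,-0.014],"delta_rot":[0,0,0]},{"gripper":1,"linear":[0,0,-0.014],"delta_rot":[0,0,0]}]'

```text
clock: 39.3
position: [0.6878, -0.0474, 0.088]
ee_rot: [0.001, -0.004, 1.0, -0.0]
contact_force: [-1.0, -0.9, 8.2]
width: 0.0003
gripper_force: 4.3
```

Call:
send_rows --increments '[{"gripper":1,"linear":[0,0,-0.002],"delta_rot":[0,0,0]},{"gripper":1,"linear":[0,0,-0.003],"delta_rot":[0,0,0]},{"gripper":1,"linear":[0,0,-0.003],"delta_rot":[0,0,0]}]'

```text
clock: 39.6
position: [0.6879, -0.0474, 0.0878]
ee_rot: [0.002, -0.004, 1.0, -0.001]
contact_force: [-4.4, -0.3, 20.4]
width: -0.0
gripper_force: 9.8
```

Call:
send_rows --increments '[{"gripper":1,"linear":[0,0,0.01],"delta_rot":[0,0,0]},{"gripper":1,"linear":[0,0,0.04],"delta_rot":[0,0,0]},{"gripper":1,"linear":[0,0,0.08],"delta_rot":[0,0,0]},{"gripper":1,"linear":[0,0,0.12],"delta_rot":[0,0,0]},{"gripper":1,"linear":[0,0,0.15],"delta_rot":[0,0,0]},{"gripper":1,"linear":[-0.04,0,0.15],"delta_rot":[0,0,0]},{"gripper":1,"linear":[-0.08,0,0.15],"delta_rot":[0,0,0]},{"gripper":1,"linear":[-0.08,0,0.15],"delta_rot":[0,0,0]}]'

```text
clock: 40.4
position: [0.6007, -0.0463, 0.2325]
ee_rot: [-0.004, -0.004, 1.0, 0.001]
contact_force: [1.0, 0.4, 0.2]
width: -0.0002
gripper_force: 0.0
```

```bash
python3 - <<'E'
from m import *
im=shot('top','t17.png'); s=shot('side','s17.png'); st=get_state(); print(st['clock'],st['position'],st['contact_force'])
p=im['pixels'];hsv=cv2.cvtColor(p,cv2.COLOR_BGR2HSV)
h=hsv.astype(int)[190:205,400:500]; m=(h[...,0]>15)&(h[...,0]<28)&(h[...,1]>90); print([np.nonzero(m[:,c])[0].mean()+190 for c in(10,80,90) if m[:,c].any()])
i0=cv2.imread('pics/side0.png'); d=cv2.absdiff(i0,s['pixels']).max(2)
for n,(x0,y0,x1,y1) in dict(mirror=(268,200,298,248),filt=(302,226,326,272),bottle=(343,262,370,300)).items(): print(n,d[y0:y1,x0:x1].mean())
side(s,(.073,))
E
```

```text
40.5 [ 0.60633363 -0.04698377  0.23328649] [ 1.0645903  -0.39165891  0.91946494]
[np.float64(196.0), np.float64(196.0)]
mirror 1.4326388888888888
filt 1.5923913043478262
bottle 1.4912280701754386
side green [311.  241.5] (10, 18) [array([0.7204, 0.1975])]
side green [242.3 238.7] (22, 21) [array([0.8569, 0.0916])]
side green [341. 201.] (67, 34) [array([0.5591, 0.1055])]
side green [273.  185.4] (11, 9) [array([ 0.6761, -0.0646])]
```

The button bottomed out at 20 N, the tray is home and the bystanders are untouched, so I'm handing in.

```bash
python3 -c "from rig import sign_off; print(sign_off())"
```

```text
the job is handed in; nothing more can be done
None
```

I handed the job in at about 40 s: the green and violet carriers (pink was absent) were set flat behind the yellow line, the lifter is back on its mat, the tray was pushed home to its stop and the start button was pressed fully down last. Violet was knocked about 30 mm sideways on the tray partway through and I left it there, and I could not see the carriers once they were under the hood.

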